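# Gauge the sample carton and fill the packing tray

### The job

Take the blue setting block off the height gauge and set it aside, lay the sample carton (orange sticker) flat on the gauge plate, push the red knob down until the foot rests on the carton, hold it there for a second and let it spring back up. Pack the sample and every other green carton lying loose in front of the robot flat in the tray's compartments, one to a compartment with its length along it, and lay the setting block back on the gauge plate, lengthwise under the foot as it was. Leave the sanitiser bottle, the tub and the tape roll standing where they are.

Things in the scene. Friction and masses are not known exactly. Their poses are not given: they have to be found in the camera images.
- sample: The sample: flat carton 110 x 50 x 28 mm (x, y, z), 0.12 kg, green with white ends; origin at its centre (14 mm above what it lies on), x along its length. Marked by a round orange sticker, 30 mm, on its top and bottom. Either of these faces may be up.
- carton1: Ordinary flat carton 110 x 50 x 28 mm (x, y, z), 0.12 kg, green with white ends; origin at its centre (14 mm above what it lies on), x along its length. Small yellow panel on top and bottom; either may be up. May be absent.
- carton2: Ordinary flat carton 110 x 50 x 28 mm (x, y, z), 0.12 kg, green with white ends; origin at its centre (14 mm above what it lies on), x along its length. Small yellow panel on top and bottom; either may be up. May be absent.
- carton3: Ordinary flat carton 110 x 50 x 28 mm (x, y, z), 0.12 kg, green with white ends; origin at its centre (14 mm above what it lies on), x along its length. Small yellow panel on top and bottom; either may be up. May be absent.
- block: Blue metal setting block, a square bar 100 x 36 x 36 mm (x, y, z), 0.3 kg, with a silver band round its middle; origin at its centre, x along its length; any long face may be down. At the start it lies on the gauge plate under the foot, its length along the gauge.
- pad: Flat grey fabric pad 130 x 70 x 2 mm fixed on the table, empty at the start: a handy clear place for the setting block. Origin at the centre of its underside, x along its length.
- tray: White and blue packing tray 220 x 220 mm, fixed; origin at the centre of its underside. Blue floor 3 mm thick, four recessed compartments in a pinwheel, each 120 x 60 mm and 8 mm deep; the white rim and ridges (top 11 mm above the table) are 24 mm wide between compartments and 8 mm round the edge.
- gauge: Fixed height gauge. Dark plate 220 x 110 x 12 mm (x, y, z), open at the front and sides; origin at the centre of its underside, x points away from the robot to the grey column (24 x 50 mm, 172 mm high, centred at x = 97 mm). Grey arm, 36 mm wide, from the column to x = 30 mm, 105 to 130 mm above the table; the foot hangs from it at x = 45 mm.
- plate_top (a point): Centre of the top of the gauge plate, axes as the gauge's.
- gauge_foot (a joint): Travel of the sprung gauge foot in m: 0 raised (70 mm above the plate), growing to 0.058 as it is pushed down; pushing takes 3 N at first and 9 N at the bottom, and it springs back up when let go. It reads about 0.042 when the foot stands on a carton lying flat on the plate.
- foot_face (a point): Centre of the underside of the gauge foot (steel disc of 24 mm diameter on a 12 mm stem); moves with the foot.
- knob_top (a point): Centre of the top of the red push knob (36 mm diameter, 15 mm high) at the upper end of the foot's stem, 125 mm above foot_face; moves with the foot.
- sanitiser: Bystander: sanitiser bottle, 60 mm diameter, 130 mm high, standing; origin at the centre of its underside.
- tub: Bystander: blue open tub, 90 mm diameter, 70 mm high, standing; origin at the centre of its underside.
- tape: Bystander: roll of clear tape lying flat, 100 mm diameter, 45 mm high; origin at the centre of its underside.
- slot_a (a point): Centre of the floor of a tray compartment, 3 mm above the table; its x axis runs along the compartment's 120 mm length (along the tray's x).
- slot_b (a point): Centre of the floor of a tray compartment, 3 mm above the table; its x axis runs along the compartment's 120 mm length (along the tray's y).
- slot_c (a point): Centre of the floor of a tray compartment, 3 mm above the table; its x axis runs along the compartment's 120 mm length (along the tray's x).
- slot_d (a point): Centre of the floor of a tray compartment, 3 mm above the table; its x axis runs along the compartment's 120 mm length (along the tray's y).
Mind the look-alikes: they are no part of the job. Leave any turquoise look-alike of the sample alone.

How it is judged:
By the outcome, as a careful person would: the job done as asked, in the order asked, and still so for the second after the job is handed in, with the robot touching nothing.
Of carton1, carton2, carton3 only 1 to 3 are there at a start; the rules pass over those that are not, and their reading is None.
At some moment in a run one of sample, carton1, carton2, carton3 may be knocked a few centimetres aside while the robot is not near it.
Once in a run the grip may slacken for a moment while it holds something.
It also fails if it takes over 210 s, if anything falls off the work surface, if the arm or the gripper's body presses on something with over 40 N, if the wrist force passes 120 N, or if a joint passes its speed limit or range.

### The arm

A 6-joint arm with a two-finger parallel gripper is mounted at the origin on the work surface. World frame = base frame: x ahead of the robot, y to its left, z up, the work surface at z = 0. Lengths are in m, angles in rad, forces in N, time in s.
With the tool pointing down it reaches from about 0.325 to 0.775 m from the base axis. Payload 5.5 kg.
Tool frame: the origin (TCP) lies between the finger pads; the fingertips stand 19 mm ahead of it and the grasp point (between the pads) is the TCP (ctrl.tips_ahead is the distance from the TCP to the fingertips, in m); z points along the fingers, x is the direction in which the jaws open and shut, and the axes are right-handed (so a half turn about z gives the same grasp; the last joint's range is limited). The gripper opens to 88 mm and grips with 3 to 60 N. Pads are 20 mm wide; open, the fingers measure 115 mm over their backs; the gripper's body (75 mm by 178 mm) begins 61 mm behind the grasp point.
Start: joints at [-1.361, 0.091, 1.231, -0, 1.82, -0.057], TCP at [0.158, -0.579, 0.242] pointing down, gripper open.
Joint ranges: [-2.87, 2.87], [-0.86, 2.18], [0.17, 2.46], [-1.51, 4.65], [0.06, 2.69], [-2.65, 2.65]. Speed limits (rad/s): [2.57, 2.57, 3.01, 3.14, 3.14, 3.14].

### API

Orientations are given as a 3x3 rotation matrix whose columns are the frame's x, y, z axes.
In Python, from bench import ctrl, read_camera, camera_params gives the robot as it stands.
- The arm moves only by the tool carry_out, never from a script. Its argument "motion" is a list of rows, each an object with "delta_pos": the shift along the tool's x, y, z in m, a list of three; "angular": the turn, a rotation vector about the tool's x, y, z in degrees, a list of three; "claw": the finger opening in m, from 0 to 0.0878. In form: [{"delta_pos": [x, y, z], "angular": [wx, wy, wz], "claw": claw}, ...]. A call has 1 to 8 rows; each row shifts and turns the pose as measured when the row begins, along the tool's axes as they then stand; what a row does not reach is not made up. A row lasts 1/12 s, in which the tool goes at most 41.7 mm and 7.16 degrees, less where a joint would pass 70% of its speed; a pose out of reach is approached as far as the arm can. A call is refused whole if a number of a shift passes 0.0417 or a number of a turn 7.16, either way. A call with a gripper value outside its range is refused whole. The fingers move at their own pace and stop on an object; "grip_force" is the grip in N (left out, the last holds). Time passes only in rows, so rows that do not move let the fingers close. It gives the time, the measured TCP pose, the force and the opening at its end, in the units of the state.
- ctrl.state(): the state, without advancing time (a new reading comes with each control period).
- read_camera(name): name is "scene" or "side" or "wrist"; returns the picture (384x512x3 uint8, red, green, blue); there is no depth.
- camera_params(name): a dict with "camera_matrix" (3x3 intrinsics, pixels), "rvec" (rotation vector, rad) and "tvec" (3), from world to camera coordinates, as OpenCV has them; the wrist camera has in their place "mount" (4x4, takes a point from camera to tool coordinates, whose origin is the TCP and whose axes are the tool frame's). Camera axes: x right, y down, z forward; pixel columns grow to the right and rows downward; lengths in m; the calibration is good to about 2 mm. A picture is of the moment at which its call begins: read the wrist's pose just before it. camera_params takes no time and is no camera call.
- ctrl.job_done(): hands the job in, once; it reports no verdict.
The state is a dict: "t": time; "qpos": joint angles; "qd": joint speeds; "tau": joint torques, N m; "position": TCP position; "orientation": TCP orientation; "ft_force": force on the tool from outside, world axes, zero at the start; "moment": the same for the moment, N m; "gripper_width": finger opening in m.
Only numpy, scipy, OpenCV 4.12 (cv2) and the standard library are available. Lean on these libraries where they do the work, as an engineer would, in place of code of your own. Each camera call takes 0.05 s, during which the arm holds its last target.

## Working session

There is one attempt and no reset: what is moved stays moved. The work goes in short steps, Python scripts to look and compute and a tool call to move; the robot and the scene stay as the last step left them, time stands still between calls to the robot, and variables do not carry over. Pictures are saved under pics/ and viewed, and the job is handed in when it is done.

Besides the shell and the picture viewer there is one more tool, called after "Request:" in YAML: its name, and indented under it one key for each argument. carry_out: Moves the arm, as the interface text tells. Its arguments: {"type":"object","properties":{"motion":{"type":"array"},"grip_force":{"type":"number"}},"required":["motion"]}

```bash
mkdir -p pics; ls; python3 - <<'E'
from bench import ctrl, read_camera, camera_params
import cv2
s=ctrl.state();print(s)
for n in("scene","side","wrist"):
    im=read_camera(n);cv2.imwrite(f"pics/{n}0.png",im[:,:,::-1]);print(n,camera_params(n))
E
```

```text
pics
{'t': 0.0, 'qpos': array([-1.36070306e+00,  9.18581961e-02,  1.23187577e+00, -1.18120569e-05,
        1.81979010e+00, -5.66939638e-02]), 'qd': array([ 0.00125818, -0.00138181, -0.00070187, -0.00025221,  0.00131162,
        0.00041109]), 'tau': array([-2.04822980e-03, -4.46457446e+01, -4.06441927e+01,  6.96490263e-02,
        2.95549294e-02, -1.38061105e-04]), 'position': array([ 0.1581247 , -0.57852269,  0.24051295]), 'orientation': array([[ 2.63630498e-01, -9.64623652e-01, -4.13994976e-04],
       [-9.64621812e-01, -2.63630805e-01,  1.88655928e-03],
       [-1.92896153e-03, -9.80059796e-05, -9.99998135e-01]]), 'ft_force': array([ 0.38513224, -1.01666139, -0.27011026]), 'moment': array([ 0.04263437, -0.0233145 ,  0.00318291]), 'gripper_width': 0.08791362196444717}
scene {'camera_matrix': array([[418.16993231,   0.        , 255.65679418],
       [  0.        , 418.16993231, 190.22771601],
       [  0.        ,   0.        ,   1.        ]]), 'rvec': array([ 1.93855361,  1.4671776 , -0.61177913]), 'tvec': array([-0.1747144 , -0.2466651 ,  1.75524989])}
side {'camera_matrix': array([[385.38239539,   0.        , 250.63987786],
       [  0.        , 385.38239539, 189.95917898],
       [  0.        ,   0.        ,   1.        ]]), 'rvec': array([ 0.09453046, -2.92218265,  1.04613845]), 'tvec': array([0.52482248, 0.10639515, 1.09267033])}
wrist {'camera_matrix': array([[340.09482582,   0.        , 257.72789282],
       [  0.        , 340.09482582, 188.77776884],
       [  0.        ,   0.        ,   1.        ]]), 'mount': array([[ 9.99999720e-01, -5.54207943e-05, -7.46832905e-04,
        -1.63070743e-03],
       [ 2.79531200e-04,  9.52804894e-01,  3.03583193e-01,
        -8.44048595e-02],
       [ 6.94761226e-04, -3.03583316e-01,  9.52804643e-01,
        -1.42690020e-01],
       [ 0.00000000e+00,  0.00000000e+00,  0.00000000e+00,
         1.00000000e+00]])}
```

View pics/scene0.png

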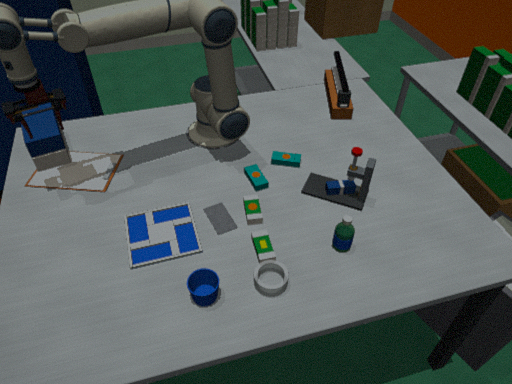

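View pics/side0.png

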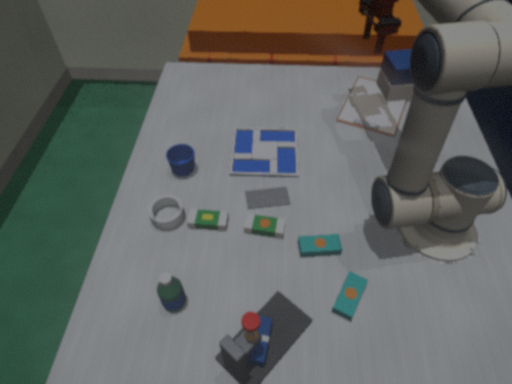

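View pics/wrist0.png

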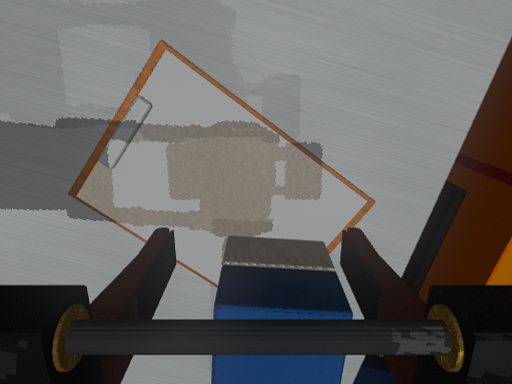

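The scene view shows the sample at (253,208), one carton at (263,245), turquoise decoys at (256,176) and (286,158), the tray at (163,235), the pad at (221,218) and the gauge at (345,188). There is a blue box under the gripper, so I'll rise first. Next I'll triangulate coarsely.

```bash
cat > h.py <<'E'
import numpy as np, cv2
from bench import ctrl, read_camera, camera_params
from scipy.spatial.transform import Rotation as Rn
def ext(name, st=None):
    p=camera_params(name); K=np.array(p["camera_matrix"])
    if name=="wrist":
        T=np.eye(4);T[:3,:3]=st["orientation"];T[:3,3]=st["position"]
        C=T@np.array(p["mount"]); W=np.linalg.inv(C)
    else:
        W=np.eye(4);W[:3,:3]=cv2.Rodrigues(np.array(p["rvec"]))[0];W[:3,3]=np.array(p["tvec"]).ravel()
    return K,W
def proj(E,P):
    K,W=E;P=np.atleast_2d(P);c=(W[:3,:3]@P.T).T+W[:3,3];q=(K@c.T).T;return q[:,:2]/q[:,2:]
def atz(E,uv,z):
    K,W=E;uv=np.atleast_2d(uv).astype(float)
    d=(np.linalg.inv(K)@np.c_[uv,np.ones(len(uv))].T).T@W[:3,:3]
    o=-W[:3,:3].T@W[:3,3];return o+d*((z-o[2])/d[:,2])[:,None]
def tri(E1,u1,E2,u2):
    X=cv2.triangulatePoints(E1[0]@E1[1][:3],E2[0]@E2[1][:3],np.array(u1,float).reshape(2,1),np.array(u2,float).reshape(2,1))
    return (X[:3]/X[3]).ravel()
def snap(tag):
    import pickle
    st=ctrl.state(); im=read_camera("wrist")
    cv2.imwrite(f"pics/{tag}.png",im[:,:,::-1]);pickle.dump(st,open(f"pics/{tag}.pkl","wb"));return st,im
def load(tag):
    import pickle
    return ext("wrist",pickle.load(open(f"pics/{tag}.pkl","rb")))
def move(target,R=None,step=0.040):
    "print tool-frame shift to world target"
    st=ctrl.state();O=np.array(st["orientation"])
    d=O.T@(np.array(target)-st["position"]);n=int(np.ceil(np.abs(d).max()/step)) or 1
    print("shift",np.round(d,4),"n",n,"per",np.round(d/n,4))
    if R is not None:
        w=np.degrees(Rn.from_matrix(O.T@R).as_rotvec());print("rot",np.round(w,2),"n",np.ceil(np.abs(w).max()/7))
    return d
def Rdown(yaw):
    "tool x at yaw in world, z down"
    x=np.array([np.cos(yaw),np.sin(yaw),0]);z=np.array([0,0,-1.]);return np.c_[x,np.cross(z,x),z]
E
python3 - <<'E'
from h import *
A=ext("scene");B=ext("side")
for n,a,b in [("sample",(253,208),(265,225)),("c1",(263,245),(208,219)),("knob",(357,151),(251,320)),("block",(341,187),(263,340)),
 ("pad",(221,218),(268,198)),("tray",(163,235),(265,152)),("tqA",(256,176),(320,245)),("tqB",(286,158),(350,294)),("bluebox",(45,130),(398,75)),("tub",(203,275),(181,153)),("tape",(271,275),(167,212)),("san",(345,222),(167,280))]:
    print(n,np.round(tri(A,a,B,b),3))
E
```

```text
sample [0.484 0.034 0.018]
c1 [0.646 0.022 0.018]
knob [0.498 0.377 0.202]
block [0.476 0.357 0.028]
pad [ 0.48  -0.078 -0.002]
tray [ 0.499 -0.276 -0.005]
tqA [0.332 0.088 0.017]
tqB [0.265 0.226 0.019]
bluebox [ 0.018 -0.618  0.113]
tub [ 0.75  -0.18   0.079]
tape [0.765 0.01  0.027]
san [0.698 0.26  0.11 ]
```

```bash
python3 - <<'E'
import cv2
a=cv2.imread("pics/scene0.png")[130:310,110:400];b=cv2.imread("pics/side0.png")[110:384,130:390]
cv2.imwrite("pics/sc_crop.png",cv2.resize(a,None,fx=2.7,fy=2.7,interpolation=cv2.INTER_CUBIC))
cv2.imwrite("pics/si_crop.png",cv2.resize(b,None,fx=2.15,fy=2.15,interpolation=cv2.INTER_CUBIC))
E
```

```text
(no output)
```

View pics/sc_crop.png

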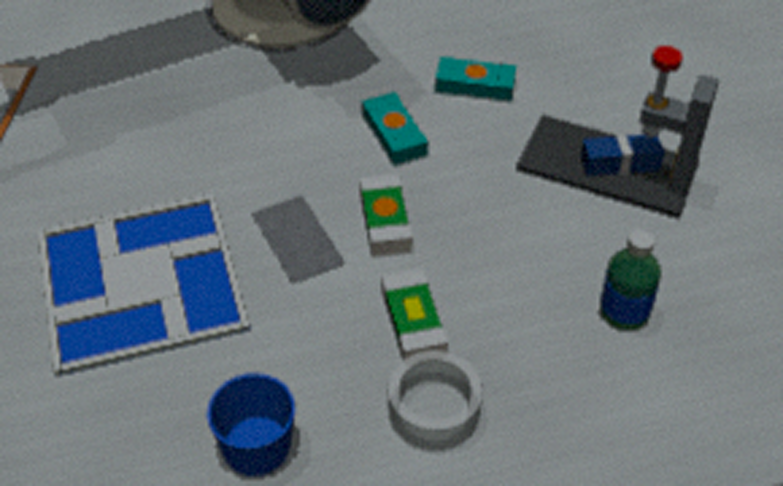

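View pics/si_crop.png

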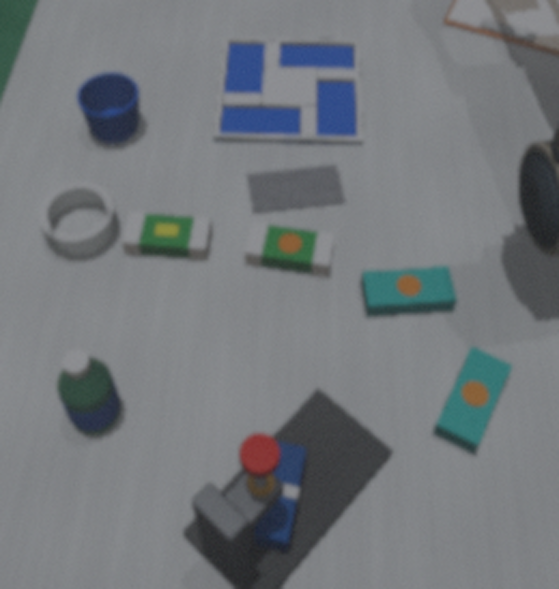

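```bash
python3 - <<'E'
from h import *
A=ext("scene");B=ext("side")
# plate corners in scene crop/2.7+offset, z=.012
print(np.round(atz(A,np.array([(545,117),(517,166),(682,214)])/2.7+[110,130],.012),3))
print(np.round(atz(B,np.array([(318,390),(392,455),(185,532)])/2.15+[130,110],.012),3))
move([.47,-.13,.36],Rdown(np.radians(-90)))
E
```

```text
[[0.368 0.294 0.012]
 [0.448 0.223 0.012]
 [0.585 0.393 0.012]]
[[0.442 0.227 0.012]
 [0.358 0.298 0.012]
 [0.576 0.394 0.012]]
shift [-0.3507 -0.4191 -0.1187] n 11 per [-0.0319 -0.0381 -0.0108]
rot [1.000e-02 8.000e-02 1.529e+01] n 3.0
```

Request:
carry_out:
  motion:
    - {"delta_pos":[0,0,-0.04],"angular":[0,0,0],"claw":0.0878}
    - {"delta_pos":[0,0,-0.04],"angular":[0,0,0],"claw":0.0878}
    - {"delta_pos":[-0.032,-0.038,-0.02],"angular":[0,0,0],"claw":0.0878}
    - {"delta_pos":[-0.032,-0.038,-0.01],"angular":[0,0,0],"claw":0.0878}
    - {"delta_pos":[-0.032,-0.038,0],"angular":[0,0,0],"claw":0.0878}
    - {"delta_pos":[-0.032,-0.038,0],"angular":[0,0,0],"claw":0.0878}
    - {"delta_pos":[-0.032,-0.038,0],"angular":[0,0,0],"claw":0.0878}
    - {"delta_pos":[-0.032,-0.038,0],"angular":[0,0,5],"claw":0.0878}

```text
t: 0.82
position: [0.299, -0.3728, 0.3382]
orientation: [[0.165, -0.986, -0.007], [-0.986, -0.166, 0.027], [-0.027, 0.002, -1.0]]
ft_force: [0.5, -0.4, 0.1]
gripper_width: 0.0881
```

Request:
carry_out:
  motion:
    - {"delta_pos":[-0.032,-0.038,0],"angular":[0,0,5],"claw":0.0878}
    - {"delta_pos":[-0.032,-0.038,0],"angular":[0,0,5],"claw":0.0878}
    - {"delta_pos":[-0.032,-0.038,0],"angular":[0,0,0],"claw":0.0878}
    - {"delta_pos":[-0.032,-0.038,0],"angular":[0,0,0],"claw":0.0878}
    - {"delta_pos":[-0.032,-0.038,0],"angular":[0,0,0],"claw":0.0878}
    - {"delta_pos":[0,0,0],"angular":[0,0,0],"claw":0.0878}
    - {"delta_pos":[0,0,0],"angular":[0,0,0],"claw":0.0878}

```text
t: 1.4
position: [0.4555, -0.2244, 0.3404]
orientation: [[-0.013, -1.0, -0.005], [-1.0, 0.013, 0.027], [-0.027, 0.006, -1.0]]
ft_force: [-0.1, -0.3, 0.2]
gripper_width: 0.0879
```

```bash
python3 - <<'E'
from h import *
st,im=snap("w1"); print(st["t"],st["position"],st["orientation"],st["ft_force"])
move([.49,-.07,.36],Rdown(np.radians(-90)))
E
```

```text
1.4 [ 0.45545729 -0.22441249  0.34043332] [[-0.013159   -0.9998993  -0.00531282]
 [-0.99954054  0.01300881  0.02737667]
 [-0.0273048   0.00567063 -0.99961107]] [-0.09525848 -0.30554469  0.20116218]
shift [-0.1556 -0.0325 -0.0156] n 4 per [-0.0389 -0.0081 -0.0039]
rot [ 0.31  1.61 -0.78] n 1.0
```

View pics/w1.png

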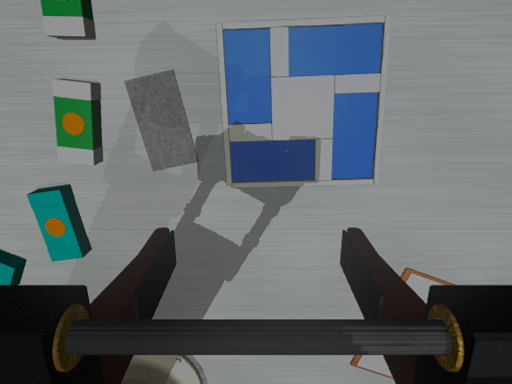

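The wrist view shows the whole tray (about 220–385, 18–188), the pad (160,120), the sample (76,120) and carton1 at the top left. I'll shift left for a second view.

Request:
carry_out:
  motion:
    - {"delta_pos":[-0.039,-0.008,-0.004],"angular":[0,1.6,0],"claw":0.0878}
    - {"delta_pos":[-0.039,-0.008,0],"angular":[0,0,0],"claw":0.0878}
    - {"delta_pos":[-0.039,-0.008,0],"angular":[0,0,0],"claw":0.0878}
    - {"delta_pos":[-0.039,-0.008,0],"angular":[0,0,0],"claw":0.0878}
    - {"delta_pos":[-0.039,-0.016,0],"angular":[0,0,0],"claw":0.0878}
    - {"delta_pos":[0,0,0],"angular":[0,0,0],"claw":0.0878}
    - {"delta_pos":[0,0,0],"angular":[0,0,0],"claw":0.0878}

```text
t: 2.03
position: [0.5045, -0.0349, 0.3424]
orientation: [[-0.035, -0.999, -0.01], [-0.999, 0.035, -0.002], [0.002, 0.01, -1.0]]
ft_force: [0.8, 0.0, 0.9]
gripper_width: 0.088
```

```bash
python3 - <<'E'
from h import *
st,im=snap("w2"); print(st["t"],st["position"],np.round(st["orientation"],3))
for t,n in(("w1","w1b"),("w2","w2b")):
    i=cv2.imread(f"pics/{t}.png")
    cv2.imwrite(f"pics/{n}.png",cv2.resize(i[0:290],None,fx=1.56,fy=1.56*1.3 if 0 else 1.56,interpolation=cv2.INTER_CUBIC))
E
```

```text
2.0333 [ 0.50445233 -0.03491341  0.34239258] [[-0.035 -0.999 -0.01 ]
 [-0.999  0.035 -0.002]
 [ 0.002  0.01  -1.   ]]
```

View pics/w2b.png

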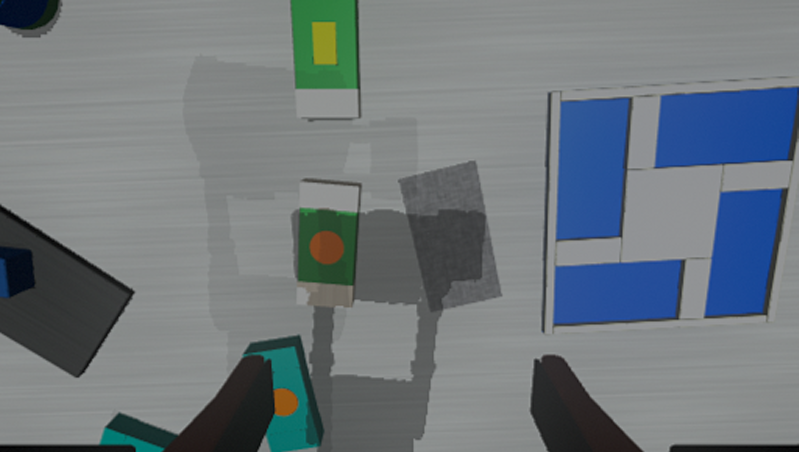

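View pics/w1b.png

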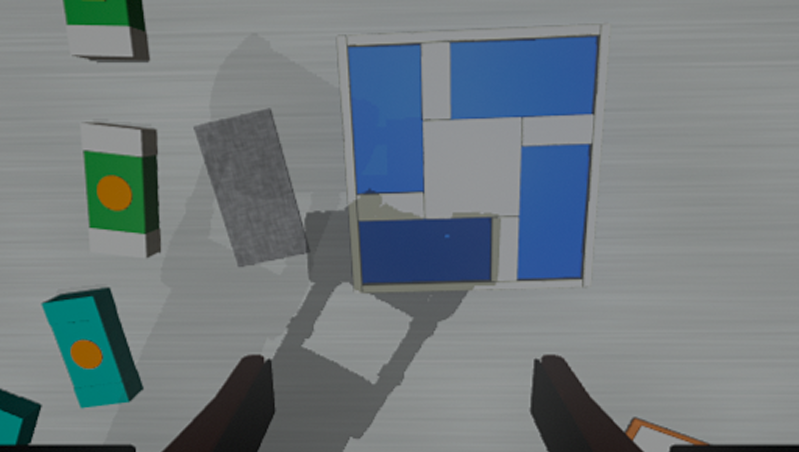

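```bash
python3 - <<'E'
from h import *
E1=load("w1");E2=load("w2");k=1.56
f=lambda *p:(np.array(p)+.5)/k-.5
for n,a,b in [("sticker",(114,193),(326,247)),("pad1",(195,127),(399,180)),("pad2",(271,109),(476,161)),("pad3",(308,253),(501,296)),("pad4",(240,267),(433,311)),("slotA TL",(349,46),(561,100)),("slotlow TL",(360,221),(556,266)),("slotlowTR",(493,217),(680,259)),("centre TL",(424,120),(626,170)),("centre BR",(519,216),(715,259))]:
    print(n,np.round(tri(E1,f(*a),E2,f(*b)),4), np.round(atz(E1,f(*a),0.003)[0,:2],4),np.round(atz(E2,f(*b),0.003)[0,:2],4))
c=atz(E1,np.array([f(340,37),f(605,26),f(588,286),f(355,291)]),.011);print("tray",np.round(c,4),c.mean(0))
print(np.linalg.norm(c-np.roll(c,1,0),axis=1))
print("sample w1 st",atz(E1,f(114,193),.028),atz(E2,f(326,247),.028),"c1",atz(E2,f(324,43),.028))
print("samp top w2",np.round(atz(E2,np.array([f(303,184),f(360,184),f(353,306),f(297,303)]),.028),4))
print("c1 end w2",np.round(atz(E2,np.array([f(296,117),f(360,117)]),.028),4))
E
```

```text
sticker [0.4858 0.0343 0.0277] [0.4827 0.0487] [0.4804 0.0381]
pad1 [ 0.5387 -0.0318 -0.001 ] [ 0.5388 -0.0335] [ 0.539  -0.0318]
pad2 [ 5.528e-01 -1.007e-01 -1.000e-04] [ 0.5527 -0.1015] [ 0.5531 -0.1003]
pad3 [ 0.4263 -0.1251  0.0035] [ 0.4256 -0.1248] [ 0.4266 -0.1252]
pad4 [ 0.4134 -0.0598  0.0038] [ 0.4125 -0.0593] [ 0.4137 -0.06  ]
slotA TL [ 0.6008 -0.1714  0.0061] [ 0.6009 -0.171 ] [ 0.6011 -0.1723]
slotlow TL [ 0.4558 -0.175   0.0073] [ 0.4552 -0.1745] [ 0.4545 -0.1762]
slotlowTR [ 0.4557 -0.2961 -0.0051] [ 0.4578 -0.2951] [ 0.4572 -0.2917]
centre TL [ 0.5414 -0.2327  0.0048] [ 0.5419 -0.2329] [ 0.5406 -0.2334]
centre BR [ 0.4606 -0.3155  0.018 ] [ 0.4585 -0.3184] [ 0.456  -0.3245]
tray [[ 0.6067 -0.1649  0.011 ]
 [ 0.6109 -0.3767  0.011 ]
 [ 0.3947 -0.3836  0.011 ]
 [ 0.3908 -0.1682  0.011 ]] [ 0.50077965 -0.27334907  0.011     ]
[0.2158734  0.2118605  0.21638986 0.21541443]
sample w1 st [[0.48571022 0.03425353 0.028     ]] [[0.4860577  0.03424442 0.028     ]] c1 [[0.64905878 0.02271222 0.028     ]]
samp top w2 [[0.5412 0.0493 0.028 ]
 [0.5395 0.0011 0.028 ]
 [0.4303 0.0141 0.028 ]
 [0.435  0.0648 0.028 ]]
c1 end w2 [[ 0.5951  0.05    0.028 ]
 [ 0.5932 -0.0021  0.028 ]]
```

Request:
carry_out:
  motion:
    - {"delta_pos":[0,0,0],"angular":[0,0,-7.1],"claw":0.0878}
    - {"delta_pos":[0,0,0],"angular":[0,0,-7.1],"claw":0.0878}
    - {"delta_pos":[0,0,0],"angular":[0,0,-7.1],"claw":0.0878}
    - {"delta_pos":[0,0,0],"angular":[0,0,-7.1],"claw":0.0878}
    - {"delta_pos":[0,0,0],"angular":[0,0,-7.1],"claw":0.0878}
    - {"delta_pos":[0,0,0],"angular":[0,0,-7.1],"claw":0.0878}
    - {"delta_pos":[0,0,0],"angular":[0,0,-7.1],"claw":0.0878}
    - {"delta_pos":[0,0,0],"angular":[0,0,-7.1],"claw":0.0878}

```text
t: 2.75
position: [0.5001, -0.0534, 0.3425]
orientation: [[0.821, -0.571, -0.011], [-0.571, -0.821, -0.004], [-0.006, 0.01, -1.0]]
ft_force: [0.4, 0.7, -0.6]
gripper_width: 0.0876
```

Request:
carry_out:
  motion:
    - {"delta_pos":[0,0,0],"angular":[0,0,-7.1],"claw":0.0878}
    - {"delta_pos":[0,0,0],"angular":[0,0,-7.1],"claw":0.0878}
    - {"delta_pos":[0,0,0],"angular":[0,0,-7.1],"claw":0.0878}
    - {"delta_pos":[0,0,0],"angular":[0,0,-7.1],"claw":0.0878}
    - {"delta_pos":[0,0,0],"angular":[0,0,-7.1],"claw":0.0878}
    - {"delta_pos":[0,0,0],"angular":[0,0,-7.1],"claw":0.0878}
    - {"delta_pos":[0,0,0],"angular":[0,0,-7.1],"claw":0.0878}
    - {"delta_pos":[0,0,0],"angular":[0,0,-7.1],"claw":0.0878}

```text
t: 3.42
position: [0.4945, -0.074, 0.3431]
orientation: [[0.924, 0.382, -0.011], [0.382, -0.924, -0.007], [-0.013, 0.002, -1.0]]
ft_force: [-0.7, 0.4, 0.5]
gripper_width: 0.0881
```

Request:
carry_out:
  motion:
    - {"delta_pos":[0,0,0],"angular":[0,0,-7.1],"claw":0.0878}
    - {"delta_pos":[0,0,0],"angular":[0,0,-7.1],"claw":0.0878}
    - {"delta_pos":[0,0,0],"angular":[0,0,-7.1],"claw":0.0878}
    - {"delta_pos":[0,0,0],"angular":[0,0,-7.1],"claw":0.0878}
    - {"delta_pos":[0,0,0],"angular":[0,0,-7.1],"claw":0.0878}
    - {"delta_pos":[0,0,0],"angular":[0,0,-7.1],"claw":0.0878}
    - {"delta_pos":[0,0,0],"angular":[0,0,-7.1],"claw":0.0878}
    - {"delta_pos":[0,0,0],"angular":[0,0,-7.1],"claw":0.0878}

```text
t: 4.08
position: [0.488, -0.0942, 0.3438]
orientation: [[0.178, 0.984, -0.012], [0.984, -0.178, -0.01], [-0.012, -0.01, -1.0]]
ft_force: [0.7, -0.2, -0.2]
gripper_width: 0.0878
```

Request:
carry_out:
  motion:
    - {"delta_pos":[0,0,0],"angular":[0,0,-7.1],"claw":0.0878}
    - {"delta_pos":[0,0,0],"angular":[0,0,-7.1],"claw":0.0878}
    - {"delta_pos":[0,0,0],"angular":[0,0,-7.1],"claw":0.0878}
    - {"delta_pos":[0,0,0],"angular":[0,0,-7.1],"claw":0.0878}
    - {"delta_pos":[0,0,0],"angular":[0,0,-7.1],"claw":0.0878}
    - {"delta_pos":[0,0,0],"angular":[0,0,-7.1],"claw":0.0878}
    - {"delta_pos":[0,0,0],"angular":[0,0,-7.1],"claw":0.0878}
    - {"delta_pos":[0,0,0],"angular":[0,0,-7.1],"claw":0.0878}

```text
t: 4.75
position: [0.4834, -0.1045, 0.3443]
orientation: [[-0.715, 0.699, -0.014], [0.699, 0.715, -0.017], [-0.002, -0.022, -1.0]]
ft_force: [1.0, -0.6, -0.4]
gripper_width: 0.088
```

```bash
python3 - <<'E'
from h import *
st=ctrl.state();print(st["t"],st["qpos"],st["position"])
move([.40,.28,.36],Rdown(np.radians(141)))
E
```

```text
4.75 [-0.26819798 -0.1356101   1.27007463 -0.02225896  2.01581501 -2.64569969] [ 0.4834463  -0.10448213  0.34432537]
shift [ 0.3283  0.2164 -0.0211] n 9 per [ 0.0365  0.024  -0.0023]
rot [-1.26  0.06 -5.32] n 1.0
```

Request:
carry_out:
  motion:
    - {"delta_pos":[0.0365,0.024,-0.0023],"angular":[0,0,0],"claw":0.0878}
    - {"delta_pos":[0.0365,0.024,-0.0023],"angular":[0,0,0],"claw":0.0878}
    - {"delta_pos":[0.0365,0.024,-0.0023],"angular":[0,0,0],"claw":0.0878}
    - {"delta_pos":[0.0365,0.024,-0.0023],"angular":[0,0,0],"claw":0.0878}
    - {"delta_pos":[0.0365,0.024,-0.0023],"angular":[0,0,0],"claw":0.0878}
    - {"delta_pos":[0.0365,0.024,-0.0023],"angular":[0,0,0],"claw":0.0878}
    - {"delta_pos":[0.0365,0.024,-0.0023],"angular":[0,0,0],"claw":0.0878}
    - {"delta_pos":[0.0365,0.024,-0.0023],"angular":[-1.3,0,-5.3],"claw":0.0878}

```text
t: 5.42
position: [0.4147, 0.2202, 0.3551]
orientation: [[-0.747, 0.665, -0.001], [0.665, 0.747, -0.004], [-0.002, -0.004, -1.0]]
ft_force: [1.7, 0.9, -0.3]
gripper_width: 0.0876
```

Request:
carry_out:
  motion:
    - {"delta_pos":[0.0365,0.024,-0.0023],"angular":[0,0,0],"claw":0.0878}
    - {"delta_pos":[0,0,0],"angular":[0,0,0],"claw":0.0878}
    - {"delta_pos":[0,0,0],"angular":[0,0,0],"claw":0.0878}

```text
t: 5.67
position: [0.4028, 0.2634, 0.3574]
orientation: [[-0.751, 0.66, -0.0], [0.66, 0.751, -0.002], [-0.001, -0.002, -1.0]]
ft_force: [-0.7, -0.0, 0.0]
gripper_width: 0.0879
```

```bash
python3 - <<'E'
from h import *
st,im=snap("g1");print(st["t"],st["qpos"],st["position"],np.round(st["orientation"],3))
cv2.imwrite("pics/g1b.png",cv2.resize(im[:,:,::-1],None,fx=1.56,fy=1.56,interpolation=cv2.INTER_CUBIC))
E
```

```text
5.6667 [ 5.09591256e-01 -1.68029586e-01  1.27508696e+00 -1.79175266e-03
  2.03588863e+00 -1.91172208e+00] [0.40276976 0.26341932 0.35735749] [[-0.751  0.66  -0.   ]
 [ 0.66   0.751 -0.002]
 [-0.001 -0.002 -1.   ]]
```

View pics/g1b.png

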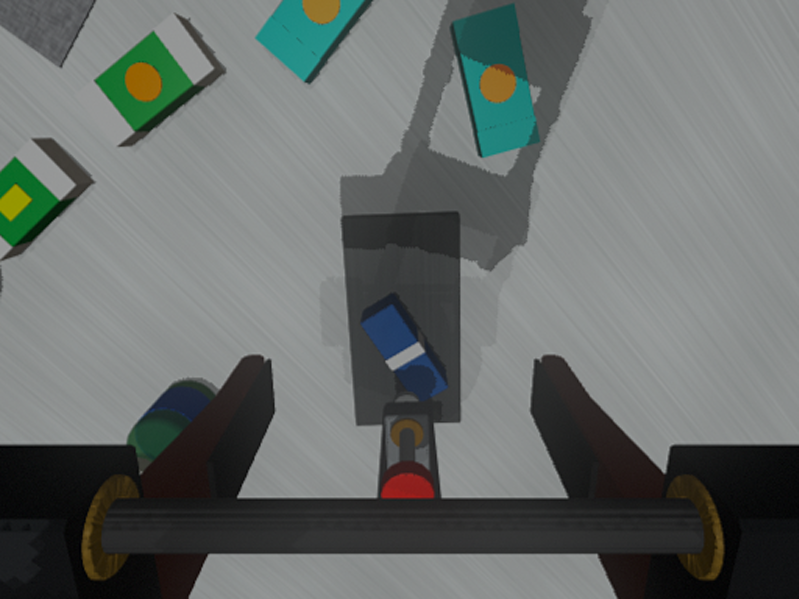

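```bash
python3 - <<'E'
from h import *
E1=load("g1");k=1.56
f=lambda *p:(np.array(p)+.5)/k-.5
pl=atz(E1,np.array([f(342,217),f(459,212),f(460,421),f(358,425)]),.012);print("plate",np.round(pl,4))
bt=atz(E1,np.array([f(362,322),f(394,301),f(447,380),f(422,399),f(405,356)]),.048);print("block top",np.round(bt,4))
d=pl[1]-pl[0];print(np.degrees(np.arctan2(d[1],d[0])),np.linalg.norm(d))
d=pl[2]-pl[1];print(np.degrees(np.arctan2(d[1],d[0])),np.linalg.norm(d))
d=pl[3]-pl[0];print(np.degrees(np.arctan2(d[1],d[0])),np.linalg.norm(d))
print("c1",atz(E1,f(15,202),.028),"samp",atz(E1,f(143,82),.028))
move([.44,.25,.30])
E
```

```text
plate [[0.4419 0.2252 0.012 ]
 [0.3579 0.2929 0.012 ]
 [0.4959 0.462  0.012 ]
 [0.5791 0.3952 0.012 ]]
block top [[0.487  0.3052 0.048 ]
 [0.4518 0.3093 0.048 ]
 [0.4663 0.4009 0.048 ]
 [0.497  0.4005 0.048 ]
 [0.4798 0.3563 0.048 ]]
141.1222093041433 0.10787345595284813
50.79044758149999 0.2182300055624005
51.096573773005446 0.21843550669344014
c1 [[0.64700696 0.0236548  0.028     ]] samp [[0.48571624 0.03389726 0.028     ]]
shift [-0.0364  0.0148  0.0572] n 2 per [-0.0182  0.0074  0.0286]
```

Request:
carry_out:
  motion:
    - {"delta_pos":[-0.03,-0.02,0.025],"angular":[0,0,0],"claw":0.0878}
    - {"delta_pos":[-0.02,-0.02,0.025],"angular":[0,0,0],"claw":0.0878}
    - {"delta_pos":[0,0,0],"angular":[0,0,0],"claw":0.0878}
    - {"delta_pos":[0,0,0],"angular":[0,0,0],"claw":0.0878}

```text
t: 6.05
position: [0.4156, 0.1929, 0.3062]
orientation: [[-0.743, 0.669, -0.001], [0.669, 0.743, -0.003], [-0.001, -0.003, -1.0]]
ft_force: [-0.3, 0.1, 0.7]
gripper_width: 0.088
```

```bash
python3 - <<'E'
from h import *
st,im=snap("g2");print(st["t"],st["position"],np.round(st["orientation"],3))
cv2.imwrite("pics/g2b.png",cv2.resize(im[100:330,130:400,::-1],None,fx=2.9,fy=2.6,interpolation=cv2.INTER_CUBIC))
i=cv2.imread("pics/g1.png");cv2.imwrite("pics/g1c.png",cv2.resize(i[120:330,190:330],None,fx=4,fy=2.8,interpolation=cv2.INTER_CUBIC))
E
```

```text
6.05 [0.41558752 0.19290927 0.30622583] [[-0.743  0.669 -0.001]
 [ 0.669  0.743 -0.003]
 [-0.001 -0.003 -1.   ]]
```

View pics/g2b.png

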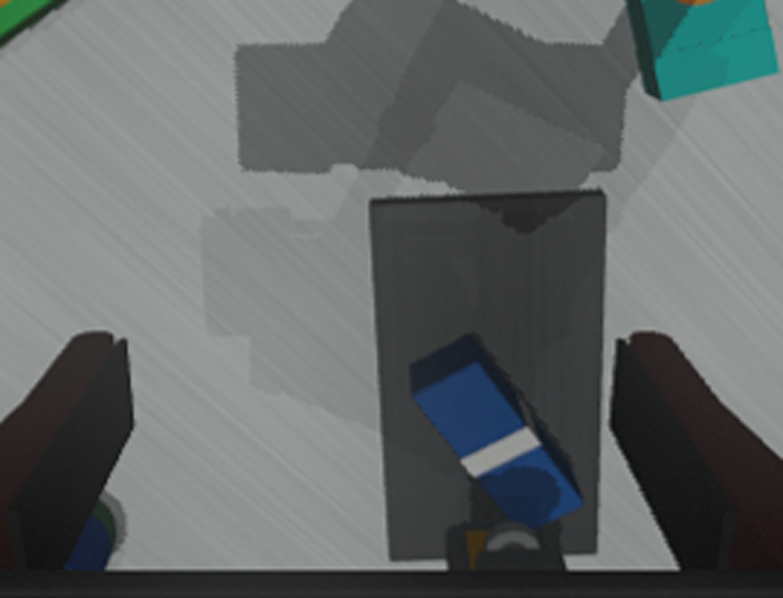

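View pics/g1c.png

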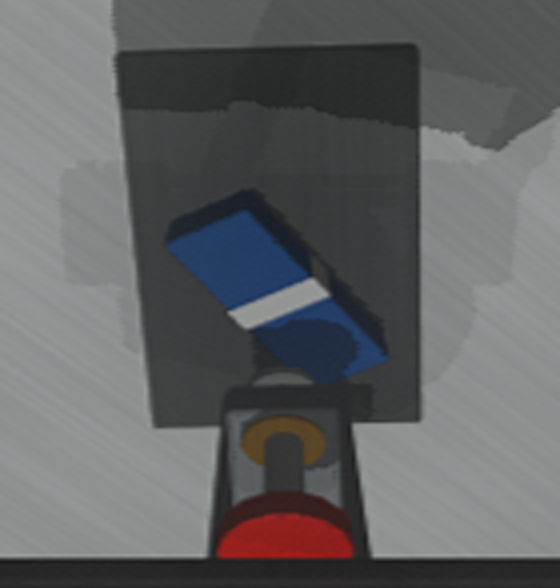

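```bash
python3 - <<'E'
from h import *
E1=load("g1");E2=load("g2")
a=lambda x,y:((x+.5)/4-.5+190,(y+.5)/2.8-.5+120)
b=lambda x,y:((x+.5)/2.9-.5+130,(y+.5)/2.6-.5+100)
P=[]
for n,p,q in [("NL",(166,242),(413,393)),("NR",(246,209),(477,363)),("FR",(388,356),(582,500)),("FL",(320,383),(538,528)),("bandL",(238,320),(469,466)),("bandR",(320,287),(532,435)),("plNL",(117,55),(371,203)),("plNR",(417,46),(605,195))]:
    print(n,np.round(tri(E1,a(*p),E2,b(*q)),4),np.round(atz(E2,b(*q),.048)[0],4))
E
```

```text
NL [0.4902 0.3062 0.0397] [0.4876 0.3027 0.048 ]
NR [0.4557 0.3107 0.0449] [0.4554 0.3093 0.048 ]
FR [0.4725 0.4102 0.0374] [0.4697 0.4031 0.048 ]
FL [0.4946 0.3971 0.0564] [0.496  0.4026 0.048 ]
bandL [0.4991 0.3559 0.0407] [0.4961 0.3518 0.048 ]
bandR [0.4649 0.362  0.0397] [0.4628 0.3573 0.048 ]
plNL [0.4445 0.226  0.    ] [0.4352 0.216  0.048 ]
plNR [0.359  0.2944 0.0056] [0.3593 0.279  0.048 ]
```

```bash
cat >> h.py <<'E'
def Rtilt(yaw,a): # yaw, tilt a deg about tool x
    return Rdown(np.radians(yaw))@Rn.from_euler('x',a,degrees=True).as_matrix()
def clamp_move(target,R):
    return move(target,R)
E
python3 - <<'E'
from h import *
move([.4752,.3333,.15],Rtilt(171,-25))
E
```

```text
shift [0.0497 0.1448 0.1554] n 4 per [0.0124 0.0362 0.0388]
rot [-24.56   7.19 -32.44] n 5.0
```

Request:
carry_out:
  motion:
    - {"delta_pos":[0.0124,0.0362,0],"angular":[-5,1.5,-6.5],"claw":0.0878}
    - {"delta_pos":[0.0124,0.0362,0],"angular":[-5,1.5,-6.5],"claw":0.0878}
    - {"delta_pos":[0.0,0,0],"angular":[-5,1.5,-6.5],"claw":0.0878}
    - {"delta_pos":[0.0,0,0],"angular":[-5,1.5,-6.5],"claw":0.0878}
    - {"delta_pos":[0,0,0],"angular":[-5,1.5,-6.5],"claw":0.0878}
    - {"delta_pos":[0,0,0],"angular":[0,0,0],"claw":0.0878}

```text
t: 6.6
position: [0.4474, 0.2674, 0.3186]
orientation: [[-0.972, 0.219, 0.085], [0.235, 0.897, 0.374], [0.006, 0.383, -0.924]]
ft_force: [0.6, -0.9, -1.0]
gripper_width: 0.0875
```

```bash
python3 - <<'E'
from h import *
move([.4752,.3333,.15],Rtilt(171,-25));st=ctrl.state();print(st["position"],st["qpos"])
E
```

```text
shift [-0.0125  0.0006  0.1827] n 5 per [-0.0025  0.0001  0.0365]
rot [-2.45  1.54 -4.34] n 1.0
[0.44739777 0.26741889 0.31863453] [ 0.25380408 -0.30988002  1.510549    0.35292129  1.7417569  -2.55365065]
```

Request:
carry_out:
  motion:
    - {"delta_pos":[-0.003,0,0.036],"angular":[0,0,0],"claw":0.0878}
    - {"delta_pos":[-0.003,0,0.036],"angular":[0,0,0],"claw":0.0878}
    - {"delta_pos":[-0.003,0,0.036],"angular":[0,0,0],"claw":0.0878}
    - {"delta_pos":[-0.003,0,0.036],"angular":[-2.4,1.5,-4.3],"claw":0.0878}
    - {"delta_pos":[0,0,0.01],"angular":[0,0,0],"claw":0.0878}
    - {"delta_pos":[0,0,0],"angular":[0,0,0],"claw":0.0878}

```text
t: 7.1
position: [0.4785, 0.3251, 0.1861]
orientation: [[-0.983, 0.162, 0.088], [0.184, 0.894, 0.409], [-0.012, 0.419, -0.908]]
ft_force: [0.5, -0.9, 0.7]
gripper_width: 0.0882
```

```bash
python3 - <<'E'
from h import *
st,im=snap("g3")
cv2.imwrite("pics/g3b.png",cv2.resize(im[:,:,::-1],None,fx=1.56,fy=1.56,interpolation=cv2.INTER_CUBIC))
move([.4752,.3333,.037],Rtilt(171,-25));print(st["position"],st["qpos"])
E
```

```text
shift [ 0.0067 -0.0558  0.1392] n 4 per [ 0.0017 -0.014   0.0348]
rot [-0.25  1.35 -1.13] n 1.0
[0.47846308 0.32514662 0.18610748] [ 0.33008521 -0.21411088  1.67529232  0.36952973  1.45490462 -2.63002076]
```

View pics/g3b.png

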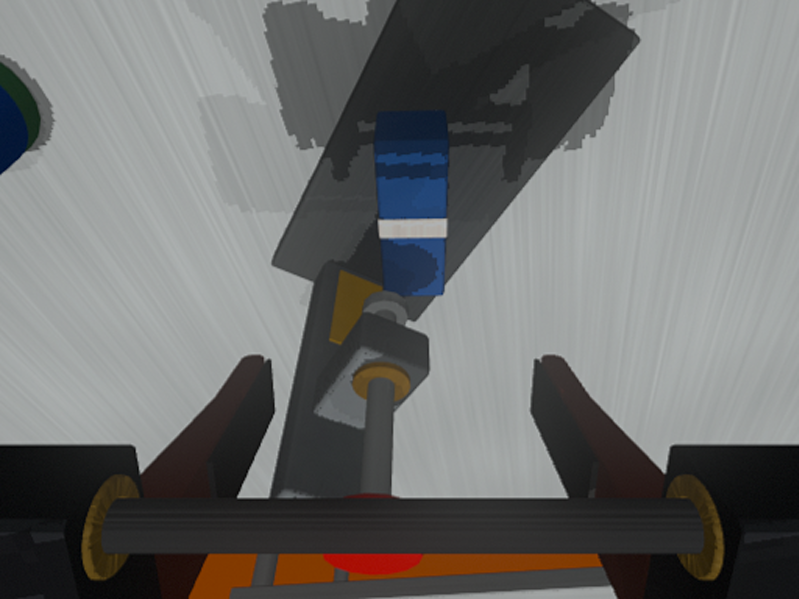

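Request:
carry_out:
  motion:
    - {"delta_pos":[0.003,-0.028,0.0],"angular":[0,0,2],"claw":0.0878}
    - {"delta_pos":[0.003,-0.028,0.03],"angular":[0,0,2],"claw":0.0878}
    - {"delta_pos":[0,0,0.034],"angular":[0,0,0],"claw":0.0878}
    - {"delta_pos":[0,0,0.034],"angular":[0,0,0],"claw":0.0878}
    - {"delta_pos":[0,0,0],"angular":[0,0,0],"claw":0.0878}
    - {"delta_pos":[0,0,0],"angular":[0,0,0],"claw":0.0878}

```text
t: 7.65
position: [0.4791, 0.317, 0.0932]
orientation: [[-0.967, 0.229, 0.114], [0.256, 0.877, 0.408], [-0.006, 0.423, -0.906]]
ft_force: [0.2, -0.3, 0.5]
gripper_width: 0.0876
```

```bash
python3 - <<'E'
from h import *
st,im=snap("g4")
cv2.imwrite("pics/g4b.png",cv2.resize(im[:,:,::-1],None,fx=1.56,fy=1.56,interpolation=cv2.INTER_CUBIC))
move([.4752,.3333,.037],Rtilt(167,-25));print(st["position"],st["qpos"])
E
```

```text
shift [ 0.0083 -0.0103  0.0572] n 2 per [ 0.0041 -0.0051  0.0286]
rot [ 0.03  1.1  -1.49] n 1.0
[0.47912697 0.31698584 0.09320666] [ 0.32038966 -0.20372575  1.83339795  0.37548561  1.27718494 -2.63109402]
```

View pics/g4b.png

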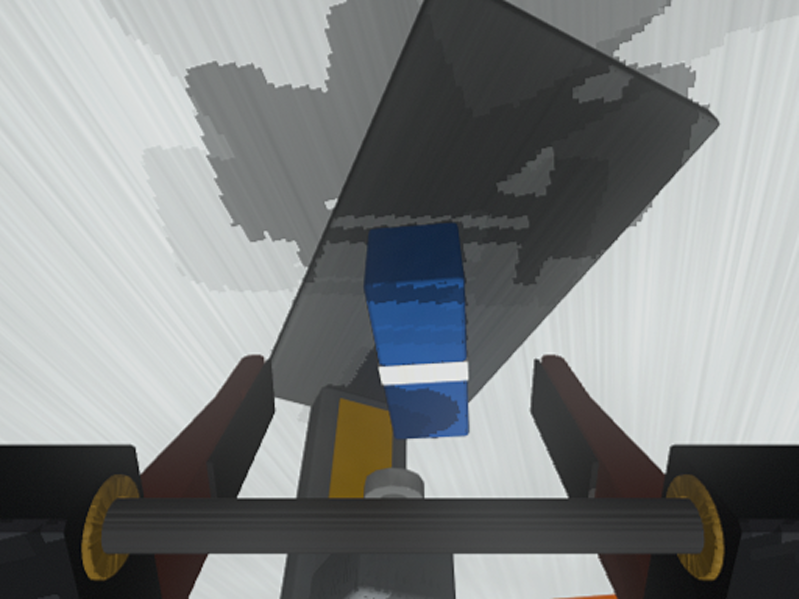

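Request:
carry_out:
  motion:
    - {"delta_pos":[0.004,-0.005,0.025],"angular":[0,0,0],"claw":0.0878}
    - {"delta_pos":[0.004,-0.005,0.022],"angular":[0,0,0],"claw":0.0878}
    - {"delta_pos":[0,0,0],"angular":[0,0,0],"claw":0.0878}
    - {"delta_pos":[0,0,0],"angular":[0,0,0],"claw":0.0878}

```text
t: 8.03
position: [0.4814, 0.3306, 0.0617]
orientation: [[-0.966, 0.222, 0.131], [0.257, 0.874, 0.413], [-0.023, 0.432, -0.901]]
ft_force: [-0.9, -0.4, 0.9]
gripper_width: 0.0876
```

```bash
python3 - <<'E'
from h import *
st,im=snap("g5")
cv2.imwrite("pics/g5b.png",im[:,:,::-1])
move([.4752,.3333,.037],Rtilt(167,-25));print(st["position"],st["qpos"])
E
```

```text
shift [ 0.0074 -0.0098  0.0228] n 1 per [ 0.0074 -0.0098  0.0228]
rot [ 0.62  2.03 -1.14] n 1.0
[0.48138641 0.33059901 0.0616868 ] [ 0.34655075 -0.17377565  1.86763079  0.37900673  1.1892935  -2.63681923]
```

View pics/g5b.png

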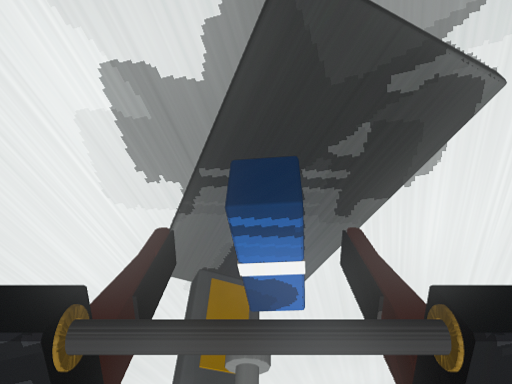

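Request:
carry_out:
  motion:
    - {"delta_pos":[0.007,-0.01,0.012],"angular":[0,0,4],"claw":0.0878}
    - {"delta_pos":[0.0,0,0.008],"angular":[0,2,0],"claw":0.0878}
    - {"delta_pos":[0,0,0],"angular":[0,0,0],"claw":0.0878}
    - {"delta_pos":[0,0,0],"angular":[0,0,0],"claw":0.0878}

```text
t: 8.42
position: [0.4799, 0.3321, 0.0504]
orientation: [[-0.952, 0.287, 0.11], [0.306, 0.851, 0.427], [0.029, 0.44, -0.897]]
ft_force: [-0.5, -0.5, 0.3]
gripper_width: 0.0878
```

```bash
python3 - <<'E'
from h import *
move([.4752,.3333,.037],Rtilt(163,-25));st=ctrl.state();print(st["position"],st["qpos"])
E
```

```text
shift [ 0.0045 -0.0062  0.0121] n 1 per [ 0.0045 -0.0062  0.0121]
rot [ 1.15 -1.15 -1.48] n 1.0
[0.47989848 0.332068   0.05042472] [ 0.33586491 -0.15151085  1.87119977  0.40743938  1.1863332  -2.59719496]
```

Request:
carry_out:
  motion:
    - {"delta_pos":[0.005,-0.006,0.012],"angular":[1,-1.2,0],"claw":0.0878}
    - {"delta_pos":[0.0,0,0],"angular":[0,0,0],"claw":0.0878}
    - {"delta_pos":[0,0,0],"angular":[0,0,0],"claw":0.0878}

```text
t: 8.67
position: [0.4783, 0.3337, 0.0437]
orientation: [[-0.949, 0.287, 0.134], [0.316, 0.857, 0.408], [0.002, 0.429, -0.903]]
ft_force: [0.5, 1.0, 0.5]
gripper_width: 0.088
```

```bash
python3 - <<'E'
from h import *
st,im=snap("g6")
cv2.imwrite("pics/g6b.png",im[:,:,::-1])
move([.4752,.3333,.037],Rtilt(163,-25));print(st["position"],st["qpos"],st["ft_force"])
E
```

```text
shift [ 0.0026 -0.0039  0.0053] n 1 per [ 0.0026 -0.0039  0.0053]
rot [ 0.4   0.51 -1.36] n 1.0
[0.47825721 0.3337227  0.04373861] [ 0.35888514 -0.16297091  1.89026012  0.37477343  1.15213402 -2.5686871 ] [0.49883797 0.96716222 0.50067939]
```

View pics/g6b.png

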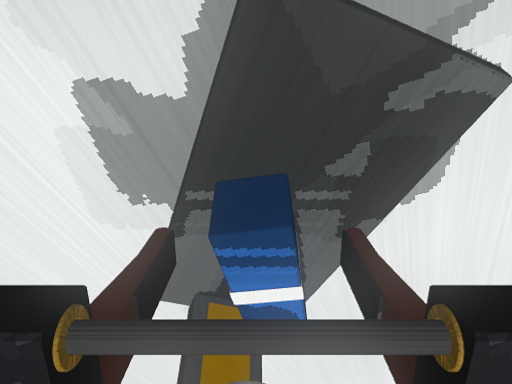

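Request:
carry_out:
  motion:
    - {"delta_pos":[0.004,-0.005,0.008],"angular":[0,0,-3],"claw":0.0878}
    - {"delta_pos":[0.0,0,0],"angular":[0,0,0],"claw":0.0878}
    - {"delta_pos":[0,0,0],"angular":[0,0,0],"claw":0.0878}

```text
t: 8.97
position: [0.4759, 0.3342, 0.0381]
orientation: [[-0.962, 0.234, 0.138], [0.271, 0.871, 0.41], [-0.024, 0.432, -0.902]]
ft_force: [0.6, 0.3, -0.0]
gripper_width: 0.0882
```

Request:
carry_out:
  motion:
    - {"delta_pos":[0,0,0],"angular":[0,0,0],"claw":0.03}
    - {"delta_pos":[0.0,0,0],"angular":[0,0,0],"claw":0.03}
    - {"delta_pos":[0,0,0],"angular":[0,0,0],"claw":0.03}
    - {"delta_pos":[0,0,0],"angular":[0,0,0],"claw":0.03}
    - {"delta_pos":[0,0,0],"angular":[0,0,0],"claw":0.03}
    - {"delta_pos":[0,0,0],"angular":[0,0,0],"claw":0.03}
    - {"delta_pos":[0,0,0],"angular":[0,0,0],"claw":0.03}
    - {"delta_pos":[0,0,0],"angular":[0,0,0],"claw":0.03}
  grip_force: 40

```text
t: 9.63
position: [0.4775, 0.3343, 0.0411]
orientation: [[-0.961, 0.237, 0.14], [0.275, 0.869, 0.411], [-0.024, 0.434, -0.901]]
ft_force: [-2.6, -1.1, 3.4]
gripper_width: 0.038
```

```bash
python3 - <<'E'
from h import *
st,im=snap("g7")
cv2.imwrite("pics/g7b.png",im[:,:,::-1])
print(st["position"],st["qpos"],st["ft_force"],st["gripper_width"])
E
```

```text
[0.47751567 0.33432658 0.0411369 ] [ 0.35963852 -0.1673504   1.90058582  0.37848391  1.13940166 -2.62233442] [-2.5837869  -1.13560715  3.40838315] 0.03800741736427844
```

View pics/g7b.png

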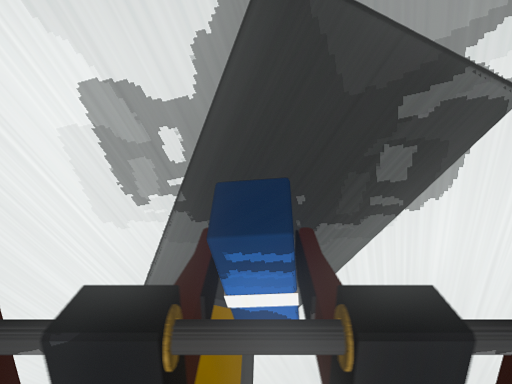

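Request:
carry_out:
  motion:
    - {"delta_pos":[0,0.005,-0.011],"angular":[0,0,0],"claw":0.03}
    - {"delta_pos":[0.0,0,0],"angular":[0,0,0],"claw":0.03}
    - {"delta_pos":[0,0.002,-0.006],"angular":[0,0,0],"claw":0.03}
    - {"delta_pos":[0,0,0],"angular":[0,0,0],"claw":0.03}

```text
t: 10.02
position: [0.4752, 0.3324, 0.0585]
orientation: [[-0.961, 0.239, 0.136], [0.274, 0.871, 0.408], [-0.021, 0.43, -0.903]]
ft_force: [0.3, 0.1, -1.8]
gripper_width: 0.036
```

```bash
python3 - <<'E'
from h import *
im=read_camera("side");cv2.imwrite("pics/s1.png",cv2.resize(im[230:384,180:340,::-1],None,fx=4,fy=3.8,interpolation=cv2.INTER_CUBIC))
E
```

```text
(no output)
```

View pics/s1.png

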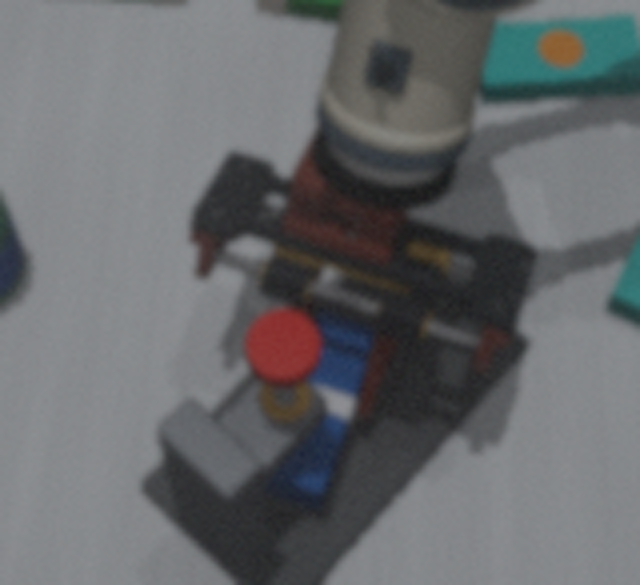

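The block is gripped and lifted clear of the plate. Next I'll pull it back out from under the foot.

Request:
carry_out:
  motion:
    - {"delta_pos":[0,-0.036,-0.017],"angular":[0,0,0],"claw":0.03}
    - {"delta_pos":[0.0,-0.036,-0.017],"angular":[0,0,0],"claw":0.03}
    - {"delta_pos":[0,-0.036,-0.017],"angular":[0,0,0],"claw":0.03}
    - {"delta_pos":[0,-0.02,-0.025],"angular":[0,0,0],"claw":0.03}
    - {"delta_pos":[0,0,-0.03],"angular":[5,0,0],"claw":0.03}
    - {"delta_pos":[0,0,-0.02],"angular":[5,0,5],"claw":0.03}
    - {"delta_pos":[0,0,0],"angular":[5,0,5],"claw":0.03}
    - {"delta_pos":[0,0,0],"angular":[0,0,0],"claw":0.03}

```text
t: 10.73
position: [0.4011, 0.2043, 0.1253]
orientation: [[-0.871, 0.49, 0.044], [0.492, 0.863, 0.116], [0.019, 0.123, -0.992]]
ft_force: [0.4, 0.7, -3.5]
gripper_width: 0.0358
```

```bash
python3 - <<'E'
from h import *
st=ctrl.state();print(st["qpos"],st["gripper_width"])
move([.4828,-.0794,.12],Rtilt(102.6,0))
E
```

```text
[ 0.32425394 -0.40123711  1.88346731  0.09650916  1.58032849 -2.29734359] 0.035840450766897305
shift [-0.2107 -0.2054 -0.0242] n 6 per [-0.0351 -0.0342 -0.004 ]
rot [ 6.18 -3.99 47.81] n 7.0
```

```bash
cat >> h.py <<'E'
Rg=np.array([[-0.961,0.237,0.14],[0.275,0.869,0.411],[-0.024,0.434,-0.901]])
_u,_s,_v=np.linalg.svd(Rg);Rg=_u@_v
def Rz(d): return Rn.from_euler('z',d,degrees=True).as_matrix()
E
python3 - <<'E'
from h import *
R=Rz(12.6-74.5)@Rg
off=Rg.T@np.array([.0035,.021,-.011])
p=np.array([.4828,-.0794,.020])-R@off;print(p)
move(p+[0,0,.06],R)
# rotate-only preview: shift after rotation done
st=ctrl.state();print("after rot",np.round(R.T@(p+[0,0,.06]-st["position"]),4))
E
```

```text
[ 0.46262679 -0.08620381  0.031     ]
shift [-0.197  -0.2248  0.0029] n 6 per [-0.0328 -0.0375  0.0005]
rot [-17.41 -15.96  45.96] n 7.0
after rot [-0.296  -0.0189  0.0369]
```

Request:
carry_out:
  motion:
    - {"delta_pos":[0,0,0],"angular":[-2.5,-2.3,6.6],"claw":0.03}
    - {"delta_pos":[0,0,0],"angular":[-2.5,-2.3,6.6],"claw":0.03}
    - {"delta_pos":[0,0,0],"angular":[-2.5,-2.3,6.6],"claw":0.03}
    - {"delta_pos":[0,0,0],"angular":[-2.5,-2.3,6.6],"claw":0.03}
    - {"delta_pos":[0,0,0],"angular":[-2.5,-2.3,6.6],"claw":0.03}
    - {"delta_pos":[0,0,0],"angular":[-2.5,-2.3,6.6],"claw":0.03}
    - {"delta_pos":[-0.01,0,0],"angular":[-2.5,-2.3,6.6],"claw":0.03}
    - {"delta_pos":[-0.03,0,0],"angular":[0,0,0],"claw":0.03}

```text
t: 11.4
position: [0.4092, 0.1718, 0.1193]
orientation: [[-0.241, 0.875, 0.42], [0.97, 0.221, 0.096], [-0.009, 0.431, -0.902]]
ft_force: [1.1, -0.0, -3.4]
gripper_width: 0.0358
```

Request:
carry_out:
  motion:
    - {"delta_pos":[-0.036,0,0],"angular":[0,0,0],"claw":0.03}
    - {"delta_pos":[-0.036,0,0],"angular":[0,0,0],"claw":0.03}
    - {"delta_pos":[-0.036,0,0],"angular":[0,0,0],"claw":0.03}
    - {"delta_pos":[-0.036,0,0],"angular":[0,0,0],"claw":0.03}
    - {"delta_pos":[-0.036,0,0],"angular":[0,0,0],"claw":0.03}
    - {"delta_pos":[-0.036,0,0],"angular":[0,0,0],"claw":0.03}
    - {"delta_pos":[0,0,0],"angular":[0,0,0],"claw":0.03}

```text
t: 11.98
position: [0.4615, -0.0447, 0.1144]
orientation: [[-0.267, 0.865, 0.426], [0.964, 0.244, 0.108], [-0.011, 0.439, -0.898]]
ft_force: [0.4, 0.1, -3.3]
gripper_width: 0.0358
```

```bash
python3 - <<'E'
from h import *
R=Rz(12.6-74.5)@Rg
move([.4626,-.0862,.08],R)
st,im=snap("p1");print(st["t"],st["position"],st["gripper_width"],st["ft_force"])
E
```

```text
shift [-0.0399 -0.0242  0.0269] n 1 per [-0.0399 -0.0242  0.0269]
rot [ 0.38 -2.15  2.66] n 1.0
11.9833 [ 0.46147678 -0.04472607  0.11436844] 0.035757157084352446 [ 0.35228965  0.07035063 -3.33508886]
```

View pics/p1.png

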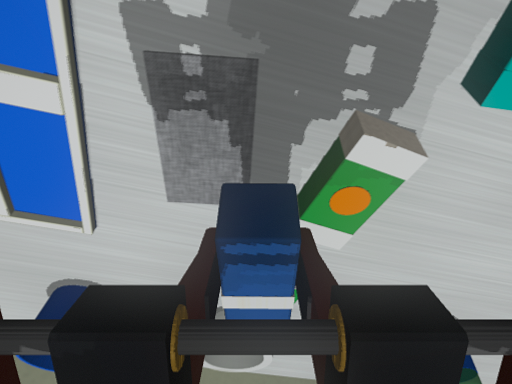

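Request:
carry_out:
  motion:
    - {"delta_pos":[-0.038,-0.012,0.01],"angular":[0.4,-2,2.6],"claw":0.03}
    - {"delta_pos":[-0.004,-0.012,0.012],"angular":[0,0,0],"claw":0.03}
    - {"delta_pos":[0,0,0],"angular":[0,0,0],"claw":0.03}
    - {"delta_pos":[0,0,0],"angular":[0,0,0],"claw":0.03}

```text
t: 12.37
position: [0.4593, -0.0817, 0.0828]
orientation: [[-0.217, 0.877, 0.428], [0.976, 0.203, 0.079], [-0.018, 0.435, -0.9]]
ft_force: [0.9, 0.8, -2.2]
gripper_width: 0.0355
```

```bash
python3 - <<'E'
from h import *
R=Rz(12.6-74.5)@Rg
move([.4626,-.0862,.045],R)
st,im=snap("p2");print(st["t"],st["position"],st["gripper_width"],st["ft_force"])
E
```

```text
shift [-0.0045 -0.0145  0.0351] n 1 per [-0.0045 -0.0145  0.0351]
rot [ 0.06 -0.5   0.17] n 1.0
12.3667 [ 0.45929418 -0.08165541  0.08281444] 0.03548650272647219 [ 0.91806942  0.79251279 -2.22484046]
```

View pics/p2.png

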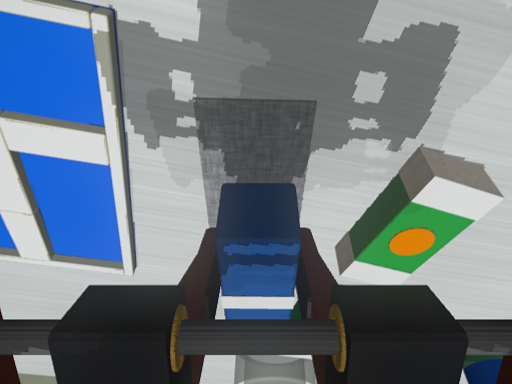

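Request:
carry_out:
  motion:
    - {"delta_pos":[-0.004,-0.014,0.035],"angular":[0,0,0],"claw":0.03}
    - {"delta_pos":[0,0,0],"angular":[0,0,0],"claw":0.03}
    - {"delta_pos":[0,0,0],"angular":[0,0,0],"claw":0.03}
    - {"delta_pos":[0,-0.004,0.009],"angular":[0,0,0],"claw":0.03}
    - {"delta_pos":[0,0,0],"angular":[0,0,0],"claw":0.03}
    - {"delta_pos":[0,0,0],"angular":[0,0,0],"claw":0.03}

```text
t: 12.92
position: [0.4666, -0.0799, 0.0416]
orientation: [[-0.228, 0.871, 0.436], [0.973, 0.214, 0.083], [-0.021, 0.443, -0.896]]
ft_force: [0.6, 0.1, -3.7]
gripper_width: 0.036
```

```bash
python3 - <<'E'
from h import *
R=Rz(12.6-74.5)@Rg
move([.4626,-.0862,.031],R)
st=ctrl.state();print(st["t"],st["position"],st["gripper_width"],st["ft_force"])
E
```

```text
shift [-0.005  -0.0095  0.0072] n 1 per [-0.005  -0.0095  0.0072]
rot [ 0.62 -0.63  0.87] n 1.0
12.9167 [ 0.46656265 -0.07985462  0.04158199] 0.03597066610970736 [ 0.6015999   0.12059173 -3.67301853]
```

Request:
carry_out:
  motion:
    - {"delta_pos":[-0.003,-0.008,0.007],"angular":[0.6,-0.6,0],"claw":0.03}
    - {"delta_pos":[0,0,0],"angular":[0,0,0],"claw":0.03}
    - {"delta_pos":[0,-0.001,0.003],"angular":[0,0,0],"claw":0.03}
    - {"delta_pos":[0,0,0],"angular":[0,0,0],"claw":0.03}

```text
t: 13.25
position: [0.466, -0.0849, 0.0326]
orientation: [[-0.224, 0.872, 0.435], [0.974, 0.217, 0.067], [-0.036, 0.439, -0.898]]
ft_force: [0.3, 0.6, -3.4]
gripper_width: 0.0358
```

Request:
carry_out:
  motion:
    - {"delta_pos":[0,-0.002,0.004],"angular":[0,0,0],"claw":0.03}
    - {"delta_pos":[0,0,0],"angular":[0,0,0],"claw":0.03}

```text
t: 13.42
position: [0.4682, -0.0854, 0.0328]
orientation: [[-0.224, 0.869, 0.441], [0.974, 0.217, 0.066], [-0.038, 0.444, -0.895]]
ft_force: [-0.7, 0.1, -3.3]
gripper_width: 0.0364
```

Request:
carry_out:
  motion:
    - {"delta_pos":[0,-0.003,0.005],"angular":[0,0,0],"claw":0.03}
    - {"delta_pos":[0,0,0],"angular":[0,0,0],"claw":0.03}

```text
t: 13.58
position: [0.4705, -0.0866, 0.0323]
orientation: [[-0.223, 0.865, 0.448], [0.974, 0.218, 0.065], [-0.041, 0.451, -0.892]]
ft_force: [0.4, 0.2, -3.2]
gripper_width: 0.0357
```

```bash
python3 - <<'E'
from h import *
im=read_camera("side");cv2.imwrite("pics/s2.png",cv2.resize(im[130:280,180:360,::-1],None,fx=4,fy=4,interpolation=cv2.INTER_CUBIC))
E
```

```text
(no output)
```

View pics/s2.png

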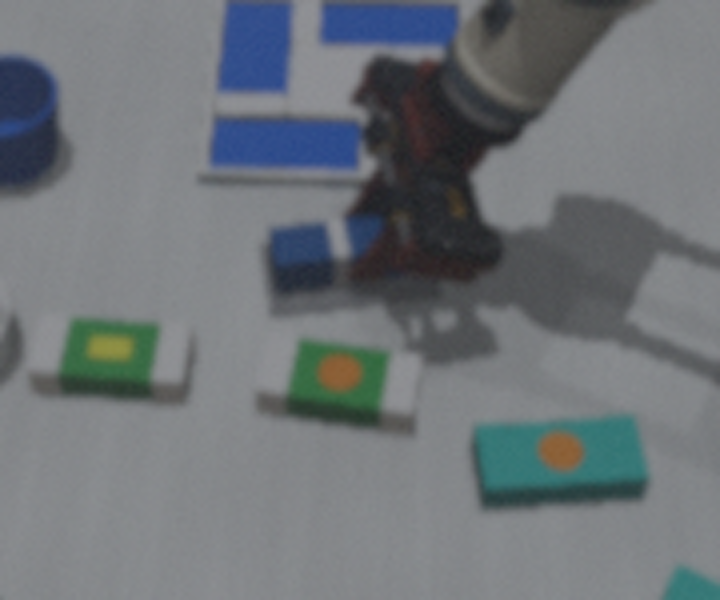

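```bash
python3 - <<'E'
from h import *
st=ctrl.state();print(st["qpos"],st["tau"])
E
```

```text
[-0.4234364  -0.60418094  2.24740857  0.27510313  1.10886063 -2.30397167] [ 5.09146275e-02 -1.75400430e+01 -4.21673048e+01  1.44161191e+00
 -1.94255501e+00 -2.56240543e-02]
```

Request:
carry_out:
  motion:
    - {"delta_pos":[0,-0.004,0.009],"angular":[0,0,0],"claw":0.03}

```text
t: 13.72
position: [0.474, -0.0876, 0.0287]
orientation: [[-0.223, 0.862, 0.456], [0.974, 0.219, 0.064], [-0.045, 0.458, -0.888]]
ft_force: [-31.6, 6.8, 53.3]
gripper_width: 0.0361
```

Request:
carry_out:
  motion:
    - {"delta_pos":[0,0,0],"angular":[0,0,0],"claw":0.03}

```text
t: 13.8
position: [0.4749, -0.0878, 0.03]
orientation: [[-0.223, 0.86, 0.458], [0.974, 0.219, 0.063], [-0.046, 0.46, -0.887]]
ft_force: [-0.5, -0.2, -4.0]
gripper_width: 0.0362
```

Request:
carry_out:
  motion:
    - {"delta_pos":[0,0,0],"angular":[0,0,0],"claw":0.03}

```text
t: 13.88
position: [0.4752, -0.0881, 0.0303]
orientation: [[-0.223, 0.86, 0.459], [0.974, 0.219, 0.063], [-0.047, 0.461, -0.886]]
ft_force: [0.1, -0.4, -3.4]
gripper_width: 0.0364
```

Request:
carry_out:
  motion:
    - {"delta_pos":[0,0,0],"angular":[0,0,0],"claw":0.06}
    - {"delta_pos":[0,0,0],"angular":[0,0,0],"claw":0.06}
    - {"delta_pos":[0,0,0],"angular":[0,0,0],"claw":0.06}
    - {"delta_pos":[0,0,0],"angular":[0,0,0],"claw":0.06}

```text
t: 14.22
position: [0.4747, -0.0881, 0.0278]
orientation: [[-0.222, 0.861, 0.458], [0.974, 0.218, 0.063], [-0.046, 0.46, -0.887]]
ft_force: [0.0, -0.3, 0.5]
gripper_width: 0.0585
```

Request:
carry_out:
  motion:
    - {"delta_pos":[0,0,-0.03],"angular":[0,0,0],"claw":0.06}
    - {"delta_pos":[0,0,-0.04],"angular":[5,0,0],"claw":0.0878}
    - {"delta_pos":[0,0,-0.04],"angular":[5,0,0],"claw":0.0878}
    - {"delta_pos":[0,0,-0.04],"angular":[5,0,0],"claw":0.0878}
    - {"delta_pos":[0,0,-0.04],"angular":[5,0,0],"claw":0.0878}
    - {"delta_pos":[0,0,-0.04],"angular":[5,0,0],"claw":0.0878}
    - {"delta_pos":[0,0,0],"angular":[0,0,0],"claw":0.0878}
    - {"delta_pos":[0,0,0],"angular":[0,0,0],"claw":0.0878}

```text
t: 14.88
position: [0.3959, -0.0945, 0.244]
orientation: [[-0.216, 0.976, 0.016], [0.976, 0.217, -0.034], [-0.037, 0.009, -0.999]]
ft_force: [-0.6, -0.1, -2.0]
gripper_width: 0.0878
```

```bash
python3 - <<'E'
from h import *
st,im=snap("p3");print(st["t"],st["position"],st["orientation"],st["qpos"])
cv2.imwrite("pics/p3b.png",cv2.resize(im[:,:,::-1],None,fx=1.56,fy=1.56,interpolation=cv2.INTER_CUBIC))
E
```

```text
14.8833 [ 0.3958888  -0.0944953   0.24404638] [[-0.21646372  0.97615587  0.01622272]
 [ 0.97560721  0.21690398 -0.03381191]
 [-0.03652447  0.00850795 -0.99929654]] [-0.29546169 -0.45284993  1.70683808 -0.02884205  1.86211246 -2.09338896]
```

View pics/p3b.png

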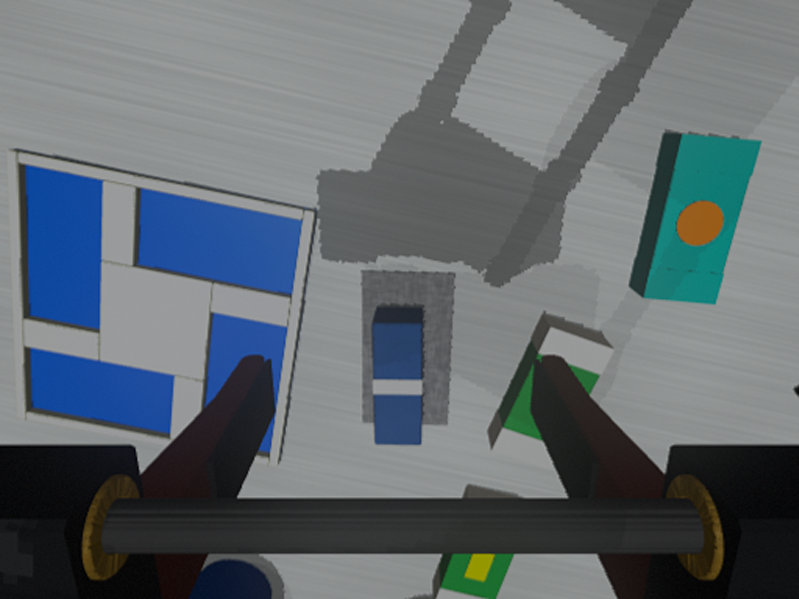

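```bash
python3 - <<'E'
from h import *
move([.4513,.0386,.20],Rdown(np.radians(82.4)))
E=load("p3");k=1.56
f=lambda *p:(np.array(p)+.5)/k-.5
print(np.round(atz(E,np.array([f(543,356),f(598,375),f(374,322),f(423,322),f(422,444),f(375,443)]),.028),4))
print("block top",np.round(atz(E,np.array([f(374,322),f(423,322),f(422,444),f(375,443)]),.038),4))
E
```

```text
shift [0.1196 0.0825 0.0408] n 3 per [0.0399 0.0275 0.0136]
rot [ 0.94  2.   20.1 ] n 3.0
[[ 0.4517  0.0171  0.028 ]
 [ 0.457   0.0606  0.028 ]
 [ 0.4541 -0.1088  0.028 ]
 [ 0.4459 -0.0743  0.028 ]
 [ 0.5454 -0.0518  0.028 ]
 [ 0.5534 -0.0877  0.028 ]]
block top [[ 0.4501 -0.1087  0.038 ]
 [ 0.4422 -0.0752  0.038 ]
 [ 0.5389 -0.0533  0.038 ]
 [ 0.5466 -0.0882  0.038 ]]
```

Request:
carry_out:
  motion:
    - {"delta_pos":[0.02,0,0],"angular":[0.3,0.7,6.7],"claw":0.0878}
    - {"delta_pos":[0.035,0,0],"angular":[0.3,0.7,6.7],"claw":0.0878}
    - {"delta_pos":[0.035,0,0],"angular":[0.3,0.7,6.7],"claw":0.0878}
    - {"delta_pos":[0.03,0.02,0],"angular":[0,0,0],"claw":0.0878}
    - {"delta_pos":[0,0,0],"angular":[0,0,0],"claw":0.0878}
    - {"delta_pos":[0,0,0],"angular":[0,0,0],"claw":0.0878}

```text
t: 15.43
position: [0.41, 0.02, 0.2322]
orientation: [[0.13, 0.991, -0.006], [0.991, -0.13, 0.005], [0.004, -0.006, -1.0]]
ft_force: [-1.0, -0.1, 0.1]
gripper_width: 0.0879
```

```bash
python3 - <<'E'
from h import *
st,im=snap("q1");print(st["t"],st["position"],np.round(st["orientation"],3))
cv2.imwrite("pics/q1b.png",cv2.resize(im[:,:,::-1],None,fx=1.56,fy=1.56,interpolation=cv2.INTER_CUBIC))
E
```

```text
15.4333 [0.40995635 0.02002025 0.23222567] [[ 0.13   0.991 -0.006]
 [ 0.991 -0.13   0.005]
 [ 0.004 -0.006 -1.   ]]
```

View pics/q1b.png

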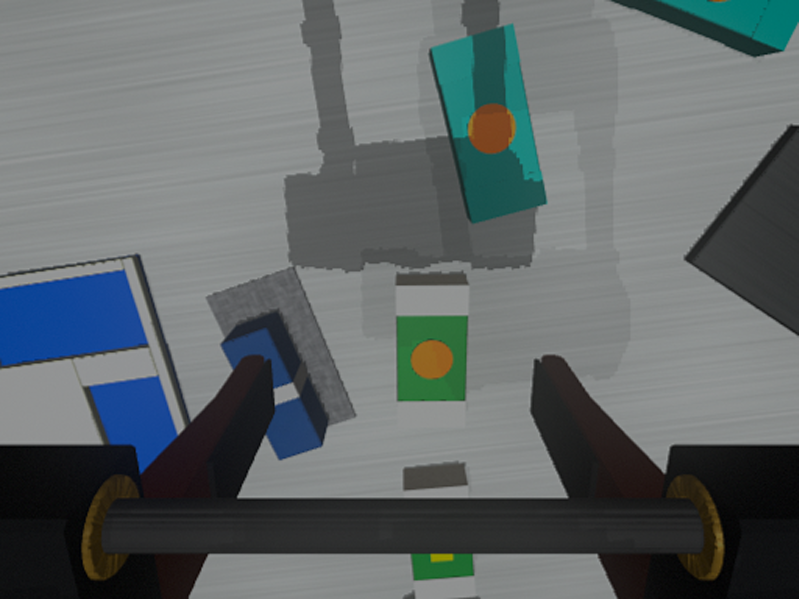

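```bash
python3 - <<'E'
from h import *
E=load("q1");k=1.56
f=lambda *p:(np.array(p)+.5)/k-.5
c=atz(E,np.array([f(432,359),f(396,286),f(468,287),f(466,427),f(398,427)]),.028);print(np.round(c,4))
m1=(c[1]+c[2])/2;d=c[0]-m1;print(m1,np.degrees(np.arctan2(d[1],d[0])),np.linalg.norm(d))
R=Rdown(np.radians(82.5))
g=c[0]-.035*R[:,1];print(g);move([g[0],g[1],.07],R)
E
```

```text
[[0.4854 0.0341 0.028 ]
 [0.4283 0.0159 0.028 ]
 [0.4355 0.0646 0.028 ]
 [0.5434 0.0529 0.028 ]
 [0.5367 0.0028 0.028 ]]
[0.43187064 0.04026227 0.028     ] -6.554962248018459 0.05387211111002874
[0.45069001 0.03868085 0.028     ]
shift [0.0234 0.0392 0.1616] n 5 per [0.0047 0.0078 0.0323]
rot [-0.4  -0.23 -0.  ] n 1.0
```

Request:
carry_out:
  motion:
    - {"delta_pos":[0.006,0.01,0.033],"angular":[0,0,0],"claw":0.0878}
    - {"delta_pos":[0.006,0.01,0.033],"angular":[0,0,0],"claw":0.0878}
    - {"delta_pos":[0.006,0.01,0.033],"angular":[0,0,0],"claw":0.0878}
    - {"delta_pos":[0.006,0.01,0.033],"angular":[0,0,0],"claw":0.0878}
    - {"delta_pos":[0,0,0.01],"angular":[0,0,0],"claw":0.0878}
    - {"delta_pos":[0,0,0],"angular":[0,0,0],"claw":0.0878}

```text
t: 15.98
position: [0.4509, 0.0333, 0.0835]
orientation: [[0.136, 0.991, -0.001], [0.991, -0.136, 0.004], [0.004, -0.002, -1.0]]
ft_force: [-1.0, 0.2, 0.9]
gripper_width: 0.088
```

```bash
python3 - <<'E'
from h import *
st,im=snap("q2");print(st["position"])
move([.4507,.0387,.029],Rdown(np.radians(83)))
E
```

```text
[0.45087922 0.0333235  0.08352122]
shift [ 0.0052 -0.0009  0.0554] n 2 per [ 0.0026 -0.0005  0.0277]
rot [-0.08 -0.21 -0.83] n 1.0
```

View pics/q2.png

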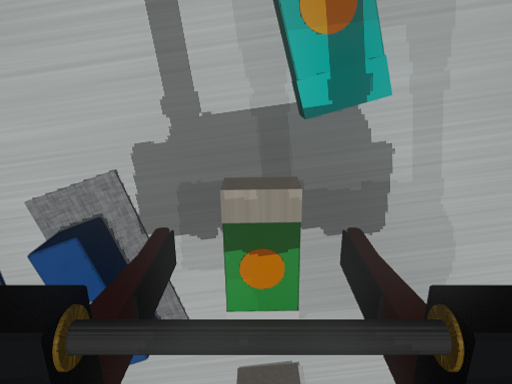

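Request:
carry_out:
  motion:
    - {"delta_pos":[0.003,0,0.03],"angular":[0,0,-0.8],"claw":0.0878}
    - {"delta_pos":[0.003,0,0.023],"angular":[0,0,0],"claw":0.0878}
    - {"delta_pos":[0,0,0],"angular":[0,0,0],"claw":0.0878}
    - {"delta_pos":[0,0,0],"angular":[0,0,0],"claw":0.0878}

```text
t: 16.37
position: [0.4547, 0.0365, 0.0392]
orientation: [[0.125, 0.992, 0.011], [0.992, -0.125, 0.003], [0.005, 0.011, -1.0]]
ft_force: [0.2, -0.7, 0.6]
gripper_width: 0.0878
```

Request:
carry_out:
  motion:
    - {"delta_pos":[0,0,0.003],"angular":[0,0,0],"claw":0.0878}
    - {"delta_pos":[0,0,0],"angular":[0,0,0],"claw":0.0878}

```text
t: 16.53
position: [0.4564, 0.0357, 0.0406]
orientation: [[0.126, 0.992, 0.017], [0.992, -0.126, 0.003], [0.005, 0.016, -1.0]]
ft_force: [-0.0, 0.1, 0.3]
gripper_width: 0.0879
```

Request:
carry_out:
  motion:
    - {"delta_pos":[0.002,-0.008,0.014],"angular":[1.5,0,0],"claw":0.0878}
    - {"delta_pos":[0,0,0.002],"angular":[0,0,0],"claw":0.0878}

```text
t: 16.7
position: [0.4506, 0.0386, 0.0277]
orientation: [[0.127, 0.992, -0.004], [0.992, -0.126, 0.007], [0.006, -0.005, -1.0]]
ft_force: [-0.4, -0.3, -1.1]
gripper_width: 0.088
```

Request:
carry_out:
  motion:
    - {"delta_pos":[0,0,0.003],"angular":[0,0,0],"claw":0.0878}

```text
t: 16.78
position: [0.4511, 0.0387, 0.0254]
orientation: [[0.126, 0.992, -0.003], [0.992, -0.126, 0.007], [0.006, -0.004, -1.0]]
ft_force: [0.2, -1.3, 0.1]
gripper_width: 0.0877
```

Request:
carry_out:
  motion:
    - {"delta_pos":[0,0,-0.003],"angular":[0,0,0],"claw":0.042}
    - {"delta_pos":[0,0,0],"angular":[0,0,0],"claw":0.042}
    - {"delta_pos":[0,0,0],"angular":[0,0,0],"claw":0.042}
    - {"delta_pos":[0,0,0],"angular":[0,0,0],"claw":0.042}
    - {"delta_pos":[0,0,0],"angular":[0,0,0],"claw":0.042}
    - {"delta_pos":[0,0,0],"angular":[0,0,0],"claw":0.042}
    - {"delta_pos":[0,0,0],"angular":[0,0,0],"claw":0.042}
  grip_force: 30

```text
t: 17.37
position: [0.4508, 0.0387, 0.0281]
orientation: [[0.126, 0.992, -0.004], [0.992, -0.126, 0.007], [0.006, -0.005, -1.0]]
ft_force: [1.5, 0.1, 0.2]
gripper_width: 0.0499
```

```bash
python3 - <<'E'
from h import *
st,im=snap("q3");print(st["position"],st["orientation"],st["qpos"])
E
```

```text
[0.45076942 0.03872749 0.02807895] [[ 0.12589008  0.99203502 -0.00426645]
 [ 0.99202587 -0.12586044  0.00662022]
 [ 0.00603051 -0.00506585 -0.99996898]] [ 0.00561719 -0.24788074  1.93303823  0.00668463  1.46066691 -1.43971585]
```

View pics/q3.png

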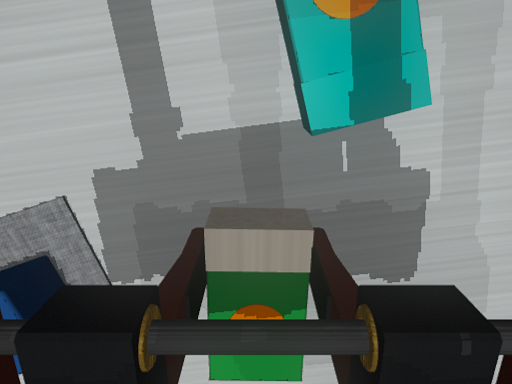

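Request:
carry_out:
  motion:
    - {"delta_pos":[0,0,-0.02],"angular":[0,0,0],"claw":0.042}
    - {"delta_pos":[0,0,-0.03],"angular":[0,0,0],"claw":0.042}
    - {"delta_pos":[0,0,-0.03],"angular":[0,0,0],"claw":0.042}
    - {"delta_pos":[0,0,-0.015],"angular":[0,0,-5],"claw":0.042}
    - {"delta_pos":[0,0,0],"angular":[0,0,-7],"claw":0.042}
    - {"delta_pos":[0,0,0],"angular":[0,0,-7],"claw":0.042}
    - {"delta_pos":[0,0,0],"angular":[0,0,-7],"claw":0.042}
    - {"delta_pos":[0,0,0],"angular":[0,0,-7],"claw":0.042}

```text
t: 18.08
position: [0.4489, 0.0382, 0.1247]
orientation: [[-0.447, 0.894, -0.011], [0.894, 0.448, 0.007], [0.011, -0.007, -1.0]]
ft_force: [-0.3, 0.3, -1.5]
gripper_width: 0.05
```

Request:
carry_out:
  motion:
    - {"delta_pos":[0,0,0],"angular":[0,0,-7],"claw":0.042}
    - {"delta_pos":[0,0,0],"angular":[0,0,-7],"claw":0.042}
    - {"delta_pos":[0,0,0],"angular":[0,0,-7],"claw":0.042}
    - {"delta_pos":[0,0,0],"angular":[0,0,-3],"claw":0.042}
    - {"delta_pos":[0,0,0],"angular":[0,0,0],"claw":0.042}

```text
t: 18.5
position: [0.4481, 0.0382, 0.1233]
orientation: [[-0.783, 0.622, -0.014], [0.622, 0.783, 0.007], [0.015, -0.003, -1.0]]
ft_force: [-0.3, -0.1, -0.6]
gripper_width: 0.05
```

```bash
python3 - <<'E'
from h import *
st=ctrl.state();print(st["position"],st["qpos"],st["gripper_width"])
move([.3995,.2583,.09],Rdown(np.radians(141)))
E
```

```text
[0.44807446 0.03817887 0.12330451] [ 0.00420825 -0.30215698  1.80599012  0.00696389  1.65175181 -2.46595963] 0.05004617228223692
shift [0.1744 0.1423 0.0355] n 5 per [0.0349 0.0285 0.0071]
rot [-0.19 -0.87  0.56] n 1.0
```

Request:
carry_out:
  motion:
    - {"delta_pos":[0.035,0.028,0.004],"angular":[0,-0.9,0.6],"claw":0.042}
    - {"delta_pos":[0.035,0.028,0.004],"angular":[0,0,0],"claw":0.042}
    - {"delta_pos":[0.035,0.028,0.004],"angular":[0,0,0],"claw":0.042}
    - {"delta_pos":[0.035,0.028,0.004],"angular":[0,0,0],"claw":0.042}
    - {"delta_pos":[0.028,0.02,0.004],"angular":[0,0,0],"claw":0.042}
    - {"delta_pos":[0,0,0],"angular":[0,0,0],"claw":0.042}
    - {"delta_pos":[0,0,0],"angular":[0,0,0],"claw":0.042}

```text
t: 19.08
position: [0.4023, 0.2413, 0.1014]
orientation: [[-0.76, 0.65, -0.002], [0.65, 0.76, -0.005], [-0.002, -0.005, -1.0]]
ft_force: [-0.2, -0.7, -1.5]
gripper_width: 0.0498
```

```bash
python3 - <<'E'
from h import *
st,im=snap("q4");print(st["position"],st["qpos"],st["gripper_width"])
move([.3995,.2583,.06],Rdown(np.radians(141)))
E
```

```text
[0.40232119 0.24126679 0.10141017] [ 0.47027747 -0.24632099  1.79906808 -0.00372362  1.59287653 -1.96411339] 0.04978965994643079
shift [0.0134 0.0115 0.0412] n 2 per [0.0067 0.0058 0.0206]
rot [-0.29  0.06 -1.57] n 1.0
```

View pics/q4.png

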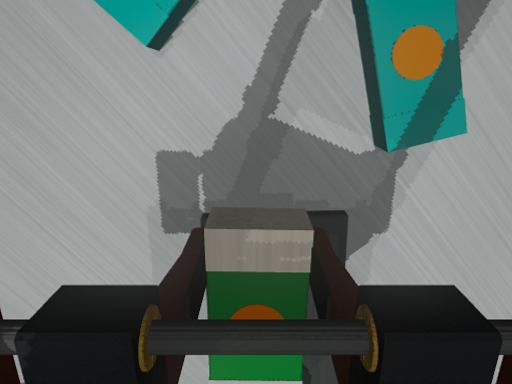

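Request:
carry_out:
  motion:
    - {"delta_pos":[0.008,0.006,0.022],"angular":[0,0,-1.5],"claw":0.042}
    - {"delta_pos":[0.008,0.006,0.022],"angular":[0,0,0],"claw":0.042}
    - {"delta_pos":[0,0.0,0.004],"angular":[0,0,0],"claw":0.042}
    - {"delta_pos":[0,0,0],"angular":[0,0,0],"claw":0.042}

```text
t: 19.47
position: [0.4004, 0.2569, 0.0538]
orientation: [[-0.772, 0.636, 0.001], [0.636, 0.772, -0.005], [-0.004, -0.003, -1.0]]
ft_force: [0.3, -0.8, -0.3]
gripper_width: 0.0495
```

```bash
python3 - <<'E'
from h import *
st=ctrl.state();print(st["position"],st["gripper_width"])
move([.4561,.3283,.055],Rdown(np.radians(141)))
E
```

```text
[0.40040326 0.25686453 0.05378496] 0.04954034040266693
shift [ 0.0024  0.0905 -0.0015] n 3 per [ 0.0008  0.0302 -0.0005]
rot [-0.17  0.24 -0.48] n 1.0
```

Request:
carry_out:
  motion:
    - {"delta_pos":[0.001,0.03,-0.001],"angular":[0,0,-0.5],"claw":0.042}
    - {"delta_pos":[0.001,0.03,0],"angular":[0,0,0],"claw":0.042}
    - {"delta_pos":[0,0.025,0],"angular":[0,0,0],"claw":0.042}
    - {"delta_pos":[0,0,0],"angular":[0,0,0],"claw":0.042}
    - {"delta_pos":[0,0,0],"angular":[0,0,0],"claw":0.042}

```text
t: 19.88
position: [0.4572, 0.3184, 0.0566]
orientation: [[-0.77, 0.638, 0.001], [0.638, 0.77, -0.009], [-0.006, -0.006, -1.0]]
ft_force: [-0.3, -1.1, -1.8]
gripper_width: 0.05
```

```bash
python3 - <<'E'
from h import *
st=ctrl.state();print(st["position"],st["gripper_width"])
move([.4561,.3283,.041],Rdown(np.radians(141)))
im=read_camera("side");cv2.imwrite("pics/s3.png",cv2.resize(im[230:384,180:340,::-1],None,fx=4,fy=3.8,interpolation=cv2.INTER_CUBIC))
E
```

```text
[0.45722918 0.31839641 0.05655577] 0.05004339935948446
shift [0.0073 0.007  0.0155] n 1 per [0.0073 0.007  0.0155]
rot [-0.36  0.34 -0.62] n 1.0
```

View pics/s3.png

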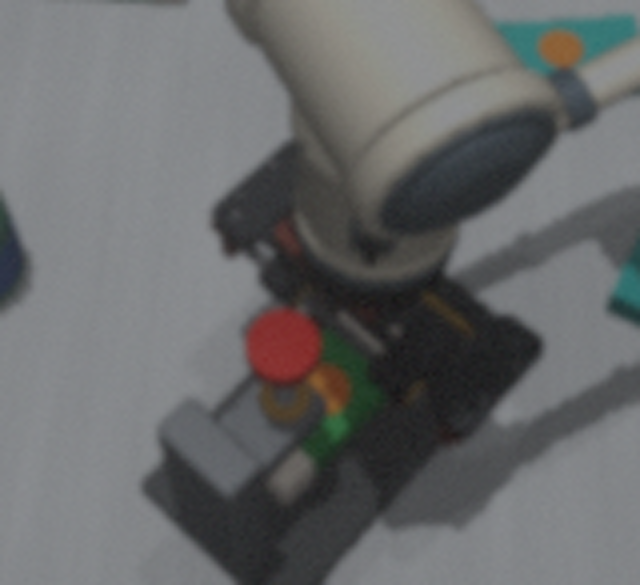

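Request:
carry_out:
  motion:
    - {"delta_pos":[0.009,0.008,0.003],"angular":[0,0,-0.6],"claw":0.042}
    - {"delta_pos":[0,0.0,0.006],"angular":[0,0,0],"claw":0.042}
    - {"delta_pos":[0,0,0.003],"angular":[0,0,0],"claw":0.042}

```text
t: 20.18
position: [0.4561, 0.3287, 0.0467]
orientation: [[-0.775, 0.632, 0.004], [0.632, 0.775, -0.007], [-0.008, -0.003, -1.0]]
ft_force: [0.3, 0.1, -2.0]
gripper_width: 0.0497
```

```bash
python3 - <<'E'
from h import *
st=ctrl.state();print(st["position"],st["gripper_width"])
move([.4561,.3283,.041],Rdown(np.radians(141)))
E
```

```text
[0.45605076 0.32872781 0.04665707] 0.049664048017969954
shift [-0.0003 -0.0003  0.0057] n 1 per [-0.0003 -0.0003  0.0057]
rot [-0.16  0.43 -0.17] n 1.0
```

Request:
carry_out:
  motion:
    - {"delta_pos":[0,0,0.005],"angular":[0,0,0],"claw":0.042}
    - {"delta_pos":[0,0.0,0.002],"angular":[0,0,0],"claw":0.042}

```text
t: 20.35
position: [0.4558, 0.3284, 0.0402]
orientation: [[-0.775, 0.632, 0.005], [0.632, 0.775, -0.006], [-0.008, -0.001, -1.0]]
ft_force: [-2.8, -1.6, 9.3]
gripper_width: 0.0498
```

Request:
carry_out:
  motion:
    - {"delta_pos":[0,0,0.002],"angular":[0,0,0],"claw":0.042}

```text
t: 20.43
position: [0.4558, 0.3284, 0.0402]
orientation: [[-0.775, 0.632, 0.006], [0.632, 0.775, -0.005], [-0.008, -0.0, -1.0]]
ft_force: [-5.8, -3.5, 17.0]
gripper_width: 0.0495
```

Request:
carry_out:
  motion:
    - {"delta_pos":[0,0,0],"angular":[0,0,0],"claw":0.07}
    - {"delta_pos":[0,0.0,0],"angular":[0,0,0],"claw":0.07}
    - {"delta_pos":[0,0.0,0],"angular":[0,0,0],"claw":0.07}
    - {"delta_pos":[0,0.0,0],"angular":[0,0,0],"claw":0.07}
    - {"delta_pos":[0,0.0,0],"angular":[0,0,0],"claw":0.07}

```text
t: 20.85
position: [0.4556, 0.328, 0.0412]
orientation: [[-0.775, 0.632, 0.008], [0.632, 0.775, -0.004], [-0.009, 0.002, -1.0]]
ft_force: [-0.2, -0.2, 0.9]
gripper_width: 0.0698
```

Request:
carry_out:
  motion:
    - {"delta_pos":[0,-0.01,-0.015],"angular":[0,0,0],"claw":0.07}
    - {"delta_pos":[0,-0.02,-0.03],"angular":[0,0,0],"claw":0.07}
    - {"delta_pos":[0,-0.02,-0.04],"angular":[0,0,0],"claw":0.0}
    - {"delta_pos":[0,-0.02,-0.04],"angular":[0,0,0],"claw":0.0}
    - {"delta_pos":[0,-0.01,-0.04],"angular":[0,0,0],"claw":0.0}
    - {"delta_pos":[0,0,-0.04],"angular":[0,0,0],"claw":0.0}
    - {"delta_pos":[0,0.0,0],"angular":[0,0,0],"claw":0.0}
    - {"delta_pos":[0,0,0],"angular":[0,0,0],"claw":0.0}

```text
t: 21.52
position: [0.3997, 0.2636, 0.248]
orientation: [[-0.775, 0.631, 0.0], [0.631, 0.775, -0.01], [-0.006, -0.008, -1.0]]
ft_force: [-0.7, 0.5, -2.1]
gripper_width: 0.0338
```

```bash
python3 - <<'E'
from h import *
st,im=snap("k1");print(st["t"],st["position"],st["gripper_width"],np.round(st["orientation"],3))
cv2.imwrite("pics/k1b.png",cv2.resize(im[:,:,::-1],None,fx=1.56,fy=1.56,interpolation=cv2.INTER_CUBIC))
E
```

```text
21.5167 [0.39967694 0.26359055 0.24795999] 0.0338070873790129 [[-0.775  0.631  0.   ]
 [ 0.631  0.775 -0.01 ]
 [-0.006 -0.008 -1.   ]]
```

View pics/k1b.png

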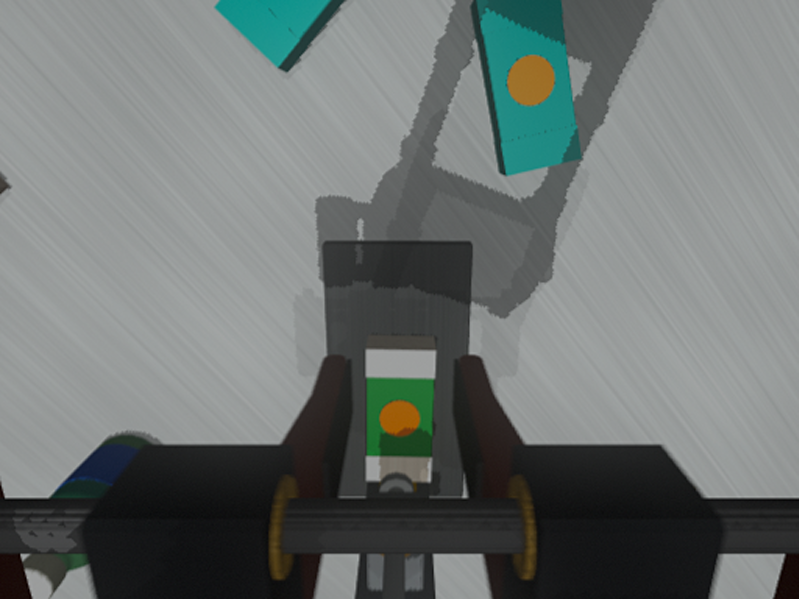

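```bash
python3 - <<'E'
from h import *
E=load("k1");k=1.56
f=lambda *p:(np.array(p)+.5)/k-.5
u=np.array([np.cos(np.radians(51)),np.sin(np.radians(51))]);v=np.array([-u[1],u[0]]);c0=np.array([.4687,.3438])
for n,p,z in [("stk",(400,419),.04),("NL",(367,349),.04),("NR",(436,349),.04),("plL",(323,242),.012),("plR",(472,242),.012)]:
    q=atz(E,f(*p),z)[0,:2]-c0;print(n,np.round([q@u,q@v],4))
A=ext("scene");B=ext("side")
kt=np.r_[c0+.045*u,.207];print("knob expected",kt,proj(A,kt),proj(B,kt), proj(E,np.r_[c0+.045*u,.082])*k)
move([kt[0],kt[1],.26],Rdown(np.radians(141)))
E
```

```text
stk [0.0192 0.0009]
NL [-0.0374 -0.0225]
NR [-0.0374  0.0269]
plL [-0.1096 -0.0548]
plR [-0.1094  0.0534]
knob expected [0.49701942 0.37877157 0.207     ] [[357.35504073 149.31095764]] [[250.57750163 320.87746287]] [[397.93166049 483.86610655]]
shift [-0.0028  0.1504 -0.0123] n 4 per [-0.0007  0.0376 -0.0031]
rot [-0.35  0.4  -0.16] n 1.0
```

Request:
carry_out:
  motion:
    - {"delta_pos":[-0.001,0.037,-0.004],"angular":[0,0,0],"claw":0.0}
    - {"delta_pos":[-0.001,0.037,-0.004],"angular":[0,0,0],"claw":0.0}
    - {"delta_pos":[0,0.037,-0.002],"angular":[0,0,0],"claw":0.0}
    - {"delta_pos":[0,0.033,0],"angular":[0,0,0],"claw":0.0}
    - {"delta_pos":[0,0,0],"angular":[0,0,0],"claw":0.0}
    - {"delta_pos":[0,0,0],"angular":[0,0,0],"claw":0.0}

```text
t: 22.07
position: [0.4934, 0.3773, 0.2415]
orientation: [[-0.775, 0.632, -0.015], [0.632, 0.775, -0.021], [-0.002, -0.025, -1.0]]
ft_force: [0.7, -0.6, -0.6]
gripper_width: 0.0002
```

```bash
python3 - <<'E'
from h import *
st=ctrl.state();print(st["t"],st["position"],st["gripper_width"])
move([.497,.3788,.23],Rdown(np.radians(141)))
E
```

```text
22.0667 [0.49337474 0.37726529 0.2415164 ] 0.00015826299315170844
shift [-0.0018  0.0038  0.0114] n 1 per [-0.0018  0.0038  0.0114]
rot [-1.45  0.09 -0.2 ] n 1.0
```

Request:
carry_out:
  motion:
    - {"delta_pos":[-0.002,0.004,0.008],"angular":[-1.4,0,0],"claw":0.0}
    - {"delta_pos":[0,0,0.004],"angular":[0,0,0],"claw":0.0}
    - {"delta_pos":[0,0,0],"angular":[0,0,0],"claw":0.0}

```text
t: 22.32
position: [0.4964, 0.3783, 0.2241]
orientation: [[-0.775, 0.632, -0.004], [0.632, 0.775, -0.005], [0.0, -0.006, -1.0]]
ft_force: [1.3, 1.5, 3.0]
gripper_width: -0.0
```

```bash
python3 - <<'E'
from h import *
st=ctrl.state();print(st["t"],st["position"],st["ft_force"])
move([.497,.3788,.20],Rdown(np.radians(141)))
im=read_camera("scene");cv2.imwrite("pics/s4.png",cv2.resize(im[90:240,270:430,::-1],None,fx=4,fy=4,interpolation=cv2.INTER_CUBIC))
E
```

```text
22.3167 [0.4963871  0.37832259 0.22406484] [1.29336404 1.52361761 3.02934725]
shift [-0.0002  0.0009  0.0241] n 1 per [-0.0002  0.0009  0.0241]
rot [-0.37 -0.01 -0.17] n 1.0
```

View pics/s4.png

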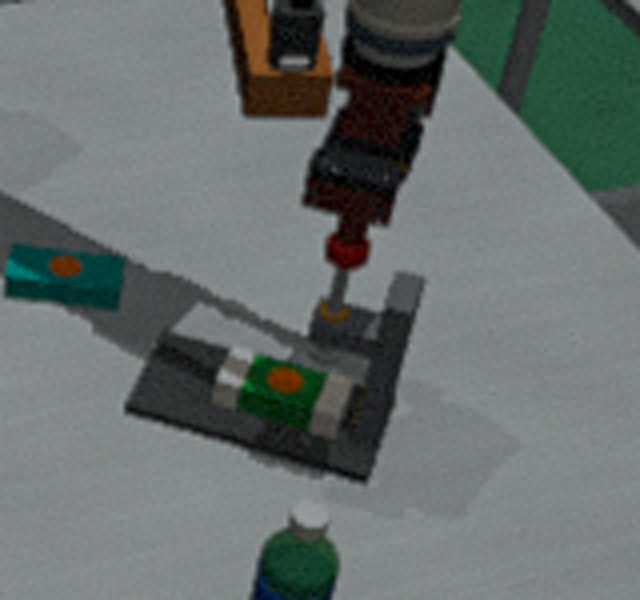

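Fingers are on the knob with 3 N, which matches the expected contact height. Now I'll push down about 40 mm.

Request:
carry_out:
  motion:
    - {"delta_pos":[0,0,0.012],"angular":[0,0,0],"claw":0.0}
    - {"delta_pos":[0,0,0.012],"angular":[0,0,0],"claw":0.0}
    - {"delta_pos":[0,0,0.008],"angular":[0,0,0],"claw":0.0}

```text
t: 22.62
position: [0.4963, 0.3782, 0.1997]
orientation: [[-0.775, 0.632, 0.005], [0.632, 0.775, 0.002], [-0.003, 0.005, -1.0]]
ft_force: [0.3, 0.3, 5.7]
gripper_width: 0.0008
```

Request:
carry_out:
  motion:
    - {"delta_pos":[0,0,0.005],"angular":[0,0,0],"claw":0.0}
    - {"delta_pos":[0,0,0.003],"angular":[0,0,0],"claw":0.0}

```text
t: 22.78
position: [0.4962, 0.3781, 0.1937]
orientation: [[-0.775, 0.632, 0.009], [0.632, 0.775, 0.005], [-0.004, 0.01, -1.0]]
ft_force: [-0.1, 1.2, 5.9]
gripper_width: 0.0005
```

Request:
carry_out:
  motion:
    - {"delta_pos":[0,0,0.005],"angular":[0.6,0,0],"claw":0.0}
    - {"delta_pos":[0,0,0.004],"angular":[0,0,0],"claw":0.0}

```text
t: 22.95
position: [0.4963, 0.3783, 0.1884]
orientation: [[-0.775, 0.632, 0.007], [0.632, 0.775, 0.001], [-0.005, 0.005, -1.0]]
ft_force: [-0.5, 0.5, 5.4]
gripper_width: 0.0005
```

Request:
carry_out:
  motion:
    - {"delta_pos":[0,0,0.004],"angular":[0,0,0],"claw":0.0}

```text
t: 23.03
position: [0.4962, 0.3782, 0.1863]
orientation: [[-0.775, 0.632, 0.009], [0.632, 0.775, 0.002], [-0.006, 0.007, -1.0]]
ft_force: [-1.1, 1.1, 6.3]
gripper_width: 0.0004
```

Request:
carry_out:
  motion:
    - {"delta_pos":[0,0,0.003],"angular":[0,0,0],"claw":0.0}

```text
t: 23.12
position: [0.4962, 0.3782, 0.1849]
orientation: [[-0.775, 0.632, 0.011], [0.632, 0.775, 0.003], [-0.007, 0.01, -1.0]]
ft_force: [-1.0, 0.8, 6.2]
gripper_width: 0.0007
```

Request:
carry_out:
  motion:
    - {"delta_pos":[0,0,0.004],"angular":[0.5,0,0],"claw":0.0}

```text
t: 23.2
position: [0.4963, 0.3783, 0.1842]
orientation: [[-0.775, 0.632, 0.009], [0.632, 0.775, -0.001], [-0.008, 0.005, -1.0]]
ft_force: [-3.4, -0.7, 19.8]
gripper_width: 0.0005
```

Request:
carry_out:
  motion:
    - {"delta_pos":[0,0,0.003],"angular":[0,0,0],"claw":0.0}

```text
t: 23.28
position: [0.4962, 0.3783, 0.1843]
orientation: [[-0.775, 0.632, 0.012], [0.632, 0.775, 0.001], [-0.009, 0.008, -1.0]]
ft_force: [-2.5, -1.1, 10.0]
gripper_width: 0.0005
```

Request:
carry_out:
  motion:
    - {"delta_pos":[0,0,0.003],"angular":[0,0,0],"claw":0.0}

```text
t: 23.37
position: [0.4961, 0.3783, 0.1844]
orientation: [[-0.775, 0.632, 0.015], [0.632, 0.775, 0.003], [-0.01, 0.011, -1.0]]
ft_force: [-1.4, 0.1, 9.8]
gripper_width: 0.0001
```

Request:
carry_out:
  motion:
    - {"delta_pos":[0,0,0.0035],"angular":[0.4,0,0],"claw":0.0}
    - {"delta_pos":[0,0,0.0035],"angular":[0.2,0,0],"claw":0.0}
    - {"delta_pos":[0,0,0.0035],"angular":[0.2,0,0],"claw":0.0}
    - {"delta_pos":[0,0,0.0035],"angular":[0.2,0,0],"claw":0.0}
    - {"delta_pos":[0,0,0.0035],"angular":[0.2,0,0],"claw":0.0}
    - {"delta_pos":[0,0,0.0035],"angular":[0.2,0,0],"claw":0.0}
    - {"delta_pos":[0,0,0.0035],"angular":[0.2,0,0],"claw":0.0}

```text
t: 23.95
position: [0.496, 0.3784, 0.1843]
orientation: [[-0.775, 0.632, 0.019], [0.632, 0.775, -0.003], [-0.017, 0.01, -1.0]]
ft_force: [-2.2, -1.2, 11.0]
gripper_width: 0.0004
```

```bash
python3 - <<'E'
from h import *
im=read_camera("scene");cv2.imwrite("pics/s5.png",cv2.resize(im[90:240,270:430,::-1],None,fx=4,fy=4,interpolation=cv2.INTER_CUBIC))
E
```

Request:
carry_out:
  motion:
    - {"delta_pos":[0,0,0.0035],"angular":[0.2,0,0],"claw":0.0}
    - {"delta_pos":[0,0,0.0035],"angular":[0.2,0,0],"claw":0.0}
    - {"delta_pos":[0,0,0.0035],"angular":[0.2,0,0],"claw":0.0}
    - {"delta_pos":[0,0,0.0035],"angular":[0.2,0,0],"claw":0.0}
    - {"delta_pos":[0,0,0.0035],"angular":[0.2,0,0],"claw":0.0}
    - {"delta_pos":[0,0,0.0035],"angular":[0.2,0,0],"claw":0.0}
    - {"delta_pos":[0,0,0.0035],"angular":[0.2,0,0],"claw":0.0}

```text
t: 24.58
position: [0.4959, 0.3784, 0.1843]
orientation: [[-0.775, 0.632, 0.026], [0.632, 0.775, -0.006], [-0.024, 0.012, -1.0]]
ft_force: [-2.3, -0.3, 11.3]
gripper_width: 0.0002
```

View pics/s5.png

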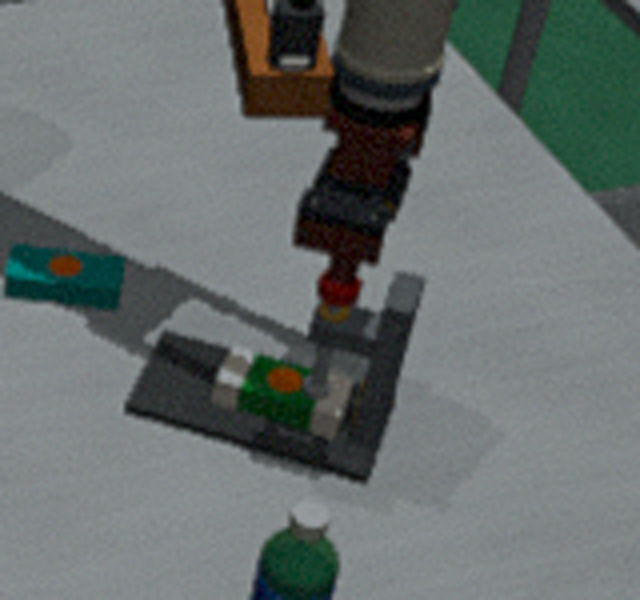

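Request:
carry_out:
  motion:
    - {"delta_pos":[0,0,0.0035],"angular":[0.2,0.3,0],"claw":0.0}
    - {"delta_pos":[0,0,0.0035],"angular":[0.2,0.3,0],"claw":0.0}
    - {"delta_pos":[0,0,-0.015],"angular":[0,0,0],"claw":0.0}
    - {"delta_pos":[0,0,-0.03],"angular":[0,0,0],"claw":0.0}
    - {"delta_pos":[0,0,-0.035],"angular":[0,0,0],"claw":0.0}
    - {"delta_pos":[0,-0.03,-0.02],"angular":[0,0,0],"claw":0.0}
    - {"delta_pos":[0,-0.04,0],"angular":[0,0,0],"claw":0.0}
    - {"delta_pos":[0,-0.04,0],"angular":[0,0,0],"claw":0.06}

```text
t: 25.25
position: [0.4234, 0.2917, 0.283]
orientation: [[-0.776, 0.631, 0.014], [0.631, 0.776, -0.006], [-0.015, 0.005, -1.0]]
ft_force: [-0.4, 0.1, 0.4]
gripper_width: 0.0043
```

Request:
carry_out:
  motion:
    - {"delta_pos":[0,-0.02,0],"angular":[0,1,0],"claw":0.0878}
    - {"delta_pos":[0,0,0],"angular":[0,0,0],"claw":0.0878}
    - {"delta_pos":[0,0,0],"angular":[0,0,0],"claw":0.0878}
    - {"delta_pos":[0,0,0],"angular":[0,0,0],"claw":0.0878}
    - {"delta_pos":[0,0,0],"angular":[0,0,0],"claw":0.0878}

```text
t: 25.67
position: [0.406, 0.2708, 0.2854]
orientation: [[-0.774, 0.633, 0.004], [0.633, 0.774, 0.005], [0.0, 0.006, -1.0]]
ft_force: [0.9, -0.7, -0.1]
gripper_width: 0.037
```

```bash
python3 - <<'E'
from h import *
st,im=snap("k2");print(st["t"],st["position"],st["gripper_width"],np.round(st["orientation"],3))
sc=read_camera("scene");a=cv2.resize(sc[90:240,270:430],None,fx=2.5,fy=2.5,interpolation=cv2.INTER_CUBIC)
cv2.imwrite("pics/k2b.png",np.hstack([im[:375,:400],a])[:,:,::-1])
move([.4561,.3283,.1],Rdown(np.radians(141)))
E
```

```text
25.6667 [0.4060461  0.27080322 0.28544201] 0.036964205590096486 [[-0.774  0.633  0.004]
 [ 0.633  0.774  0.005]
 [ 0.     0.006 -1.   ]]
shift [-0.0025  0.0749  0.1855] n 5 per [-0.0005  0.015   0.0371]
rot [ 0.33 -0.03 -0.29] n 1.0
```

View pics/k2b.png

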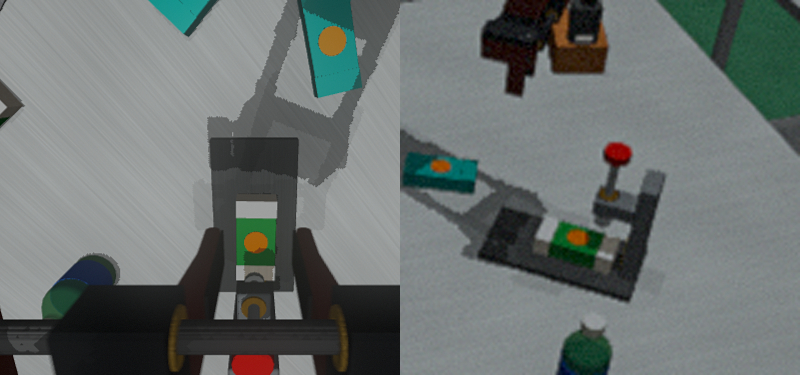

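Request:
carry_out:
  motion:
    - {"delta_pos":[0,0,0.037],"angular":[0,0,0],"claw":0.0878}
    - {"delta_pos":[0,0,0.037],"angular":[0,0,0],"claw":0.0878}
    - {"delta_pos":[0,0,0.037],"angular":[0,0,0],"claw":0.0878}
    - {"delta_pos":[0,0,0.037],"angular":[0,0,0],"claw":0.0878}
    - {"delta_pos":[0,0.02,0.02],"angular":[0,0,0],"claw":0.0878}
    - {"delta_pos":[0,0.02,0.02],"angular":[0,0,0],"claw":0.0878}
    - {"delta_pos":[0,0.015,0],"angular":[0,0,0],"claw":0.0878}
    - {"delta_pos":[0,0,0],"angular":[0,0,0],"claw":0.0878}

```text
t: 26.43
position: [0.4426, 0.3186, 0.0835]
orientation: [[-0.776, 0.63, -0.003], [0.63, 0.776, -0.0], [0.002, -0.002, -1.0]]
ft_force: [0.4, -0.3, 0.7]
gripper_width: 0.0878
```

```bash
python3 - <<'E'
from h import *
st,im=snap("k3");print(st["t"],st["position"],st["gripper_width"],np.round(st["orientation"],3))
move([.4561,.3283,.041],Rdown(np.radians(141)))
E
```

```text
26.4333 [0.44260508 0.31864134 0.08349028] 0.08782266796641787 [[-0.776  0.63  -0.003]
 [ 0.63   0.776 -0.   ]
 [ 0.002 -0.002 -1.   ]]
shift [-0.0047  0.0177  0.0415] n 2 per [-0.0024  0.0089  0.0208]
rot [-0.27 -0.16 -0.07] n 1.0
```

View pics/k3.png

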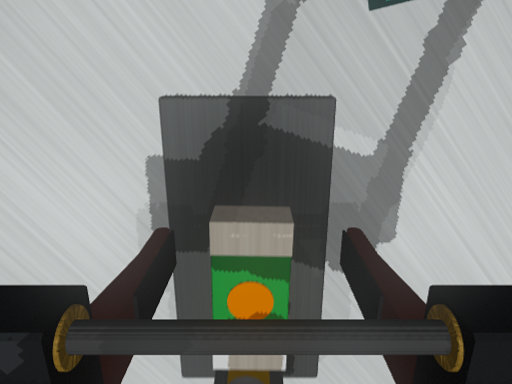

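Request:
carry_out:
  motion:
    - {"delta_pos":[-0.003,0.01,0.022],"angular":[0,0,0],"claw":0.0878}
    - {"delta_pos":[-0.002,0.01,0.018],"angular":[0,0,0],"claw":0.0878}
    - {"delta_pos":[0,0,0],"angular":[0,0,0],"claw":0.0878}

```text
t: 26.73
position: [0.4586, 0.3307, 0.0429]
orientation: [[-0.777, 0.629, -0.004], [0.629, 0.777, -0.002], [0.002, -0.004, -1.0]]
ft_force: [0.3, 0.0, -0.8]
gripper_width: 0.0879
```

```bash
python3 - <<'E'
from h import *
st=ctrl.state();print(st["t"],st["position"])
move([.4561,.3283,.042],Rdown(np.radians(141)))
E
```

```text
26.7333 [0.45863775 0.33070333 0.04286865]
shift [ 0.0005 -0.0035  0.0009] n 1 per [ 0.0005 -0.0035  0.0009]
rot [-0.22 -0.1   0.01] n 1.0
```

Request:
carry_out:
  motion:
    - {"delta_pos":[0,-0.004,0.002],"angular":[0,0,0],"claw":0.042}
    - {"delta_pos":[0,0,0.001],"angular":[0,0,0],"claw":0.042}
    - {"delta_pos":[0,0,0],"angular":[0,0,0],"claw":0.042}
    - {"delta_pos":[0,0,0],"angular":[0,0,0],"claw":0.042}
    - {"delta_pos":[0,0,0],"angular":[0,0,0],"claw":0.042}
    - {"delta_pos":[0,0,0],"angular":[0,0,0],"claw":0.042}
    - {"delta_pos":[0,0,0],"angular":[0,0,0],"claw":0.042}
  grip_force: 30

```text
t: 27.32
position: [0.4561, 0.3267, 0.0461]
orientation: [[-0.777, 0.629, 0.001], [0.629, 0.777, 0.001], [-0.001, 0.001, -1.0]]
ft_force: [-0.5, 0.4, -1.6]
gripper_width: 0.0495
```

Request:
carry_out:
  motion:
    - {"delta_pos":[0,0,-0.015],"angular":[0,0,0],"claw":0.042}
    - {"delta_pos":[0,-0.02,-0.006],"angular":[0,0,0],"claw":0.042}
    - {"delta_pos":[0,-0.03,0],"angular":[0,0,0],"claw":0.042}
    - {"delta_pos":[0,-0.04,0],"angular":[0,0,0],"claw":0.042}
    - {"delta_pos":[0,-0.03,-0.015],"angular":[0,0,0],"claw":0.042}
    - {"delta_pos":[0,-0.01,-0.03],"angular":[0,0,0],"claw":0.042}
    - {"delta_pos":[0,0,-0.03],"angular":[0,0,0],"claw":0.042}
    - {"delta_pos":[0,0,-0.01],"angular":[0,0,0],"claw":0.042}

```text
t: 27.98
position: [0.3669, 0.2197, 0.1493]
orientation: [[-0.778, 0.629, -0.009], [0.629, 0.778, -0.005], [0.004, -0.01, -1.0]]
ft_force: [1.2, 0.6, -1.0]
gripper_width: 0.0499
```

```bash
python3 - <<'E'
from h import *
st,im=snap("k4");print(st["t"],st["position"],st["gripper_width"],np.round(st["orientation"],3),st["ft_force"],st["qpos"])
E
```

```text
27.9833 [0.36687839 0.21968136 0.14925212] 0.04991238484434379 [[-0.778  0.629 -0.009]
 [ 0.629  0.778 -0.005]
 [ 0.004 -0.01  -1.   ]] [ 1.15756426  0.60009799 -0.98896137] [ 4.60578174e-01 -3.75268193e-01  1.81714346e+00 -8.41848433e-04
  1.71021529e+00 -2.00125795e+00]
```

View pics/k4.png

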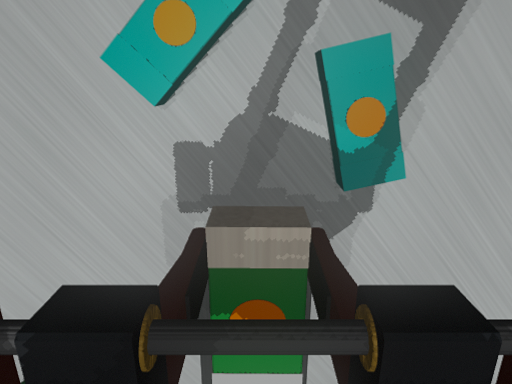

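```bash
python3 - <<'E'
from h import *
c=np.array([.501,-.273]);a=np.radians(1.3);x=np.array([np.cos(a),np.sin(a)]);y=np.array([-x[1],x[0]])
for n,p in (("A",(.042,.072)),("C",(-.042,-.072))):
    s=c+x*p[0]+y*p[1];print(n,s,"tcp",s-.035*x)
st=ctrl.state();R=Rdown(np.radians(91.3));print(np.round(R.T@(np.array([.507,-.201,.14])-st["position"]),4))
move([.507,-.201,.14],R)
E
```

```text
A [ 0.5413557  -0.20006566] tcp [ 0.50636471 -0.20085972]
C [ 0.4606443  -0.34593434] tcp [ 0.42565331 -0.34672839]
[-0.4242  0.1299  0.0099]
shift [-0.3732 -0.2398  0.0109] n 10 per [-0.0373 -0.024   0.0011]
rot [-0.53  0.05 49.76] n 8.0
```

Request:
carry_out:
  motion:
    - {"delta_pos":[-0.01,0,0],"angular":[0,0,6.2],"claw":0.042}
    - {"delta_pos":[-0.02,0,0],"angular":[0,0,6.2],"claw":0.042}
    - {"delta_pos":[-0.03,0,0],"angular":[0,0,6.2],"claw":0.042}
    - {"delta_pos":[-0.03,0,0],"angular":[0,0,6.2],"claw":0.042}
    - {"delta_pos":[-0.03,0,0],"angular":[0,0,6.2],"claw":0.042}
    - {"delta_pos":[-0.03,0,0],"angular":[0,0,6.2],"claw":0.042}
    - {"delta_pos":[-0.03,0.01,0],"angular":[0,0,6.2],"claw":0.042}
    - {"delta_pos":[-0.03,0.02,0],"angular":[0,0,6.2],"claw":0.042}

```text
t: 28.7
position: [0.4894, 0.0409, 0.1405]
orientation: [[-0.002, 1.0, -0.013], [1.0, 0.002, -0.001], [-0.001, -0.013, -1.0]]
ft_force: [0.8, 0.8, -0.5]
gripper_width: 0.05
```

```bash
python3 - <<'E'
from h import *
st=ctrl.state();print(st["qpos"],st["gripper_width"])
move([.507,-.201,.14],Rdown(np.radians(91.3)))
E
```

```text
[ 1.43661214e-02 -1.89506233e-01  1.68093800e+00 -5.14843320e-04
  1.66329047e+00 -1.55854633e+00] 0.04999917573886826
shift [-0.2419  0.0171  0.0004] n 7 per [-0.0346  0.0024  0.0001]
rot [-0.75  0.03 -1.18] n 1.0
```

Request:
carry_out:
  motion:
    - {"delta_pos":[-0.036,0.003,0],"angular":[-0.7,0,-1.2],"claw":0.042}
    - {"delta_pos":[-0.036,0.003,0],"angular":[0,0,0],"claw":0.042}
    - {"delta_pos":[-0.036,0.002,0],"angular":[0,0,0],"claw":0.042}
    - {"delta_pos":[-0.036,0.002,0],"angular":[0,0,0],"claw":0.042}
    - {"delta_pos":[-0.036,0.002,0],"angular":[0,0,0],"claw":0.042}
    - {"delta_pos":[-0.036,0.002,0],"angular":[0,0,0],"claw":0.042}
    - {"delta_pos":[-0.01,0,0],"angular":[0,0,0],"claw":0.042}
    - {"delta_pos":[0,0,0],"angular":[0,0,0],"claw":0.042}

```text
t: 29.37
position: [0.5087, -0.1993, 0.1215]
orientation: [[-0.014, 1.0, -0.018], [1.0, 0.014, 0.004], [0.004, -0.017, -1.0]]
ft_force: [0.9, 1.4, -1.6]
gripper_width: 0.0495
```

```bash
python3 - <<'E'
from h import *
st,im=snap("t1");print(st["t"],st["position"],st["orientation"],st["gripper_width"])
move([.5064,-.2009,.06],Rdown(np.radians(91.3)))
cv2.imwrite("pics/t1b.png",cv2.resize(im[:,:,::-1],None,fx=1.56,fy=1.56,interpolation=cv2.INTER_CUBIC))
E
```

```text
29.3667 [ 0.5087482  -0.19934763  0.12152454] [[-0.01429481  0.99974431 -0.01752088]
 [ 0.99988975  0.0143629   0.00376655]
 [ 0.00401724 -0.01746511 -0.9998394 ]] 0.04945699617013493
shift [-0.0028 -0.0011  0.0612] n 2 per [-0.0014 -0.0005  0.0306]
rot [-1.04 -0.26 -0.44] n 1.0
```

View pics/t1b.png

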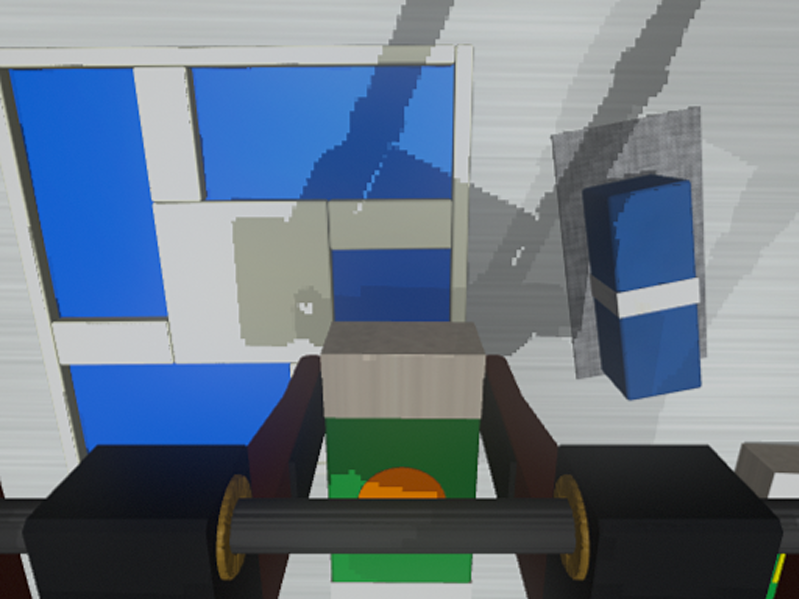

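```bash
python3 - <<'E'
from h import *
E=load("t1");k=1.56
f=lambda *p:(np.array(p)+.5)/k-.5
P=lambda pts,z:np.round(atz(E,np.array([f(*p) for p in pts]),z)[:,:2],4)
print("A L,R floor",P([(332,290),(449,290)],.003))
print("A near edge top",P([(332,250),(451,249)],.011))
print("bottom slot: L/R floor, farEdge floor",P([(197,130),(452,130),(320,199),(320,66)],.003), P([(320,66)],.011))
print("C slot: far (x+) floor, left, right",P([(100,317),(18,150),(142,150)],.003),"near",P([(80,69)],.011))
print("outer right",P([(471,46),(465,300)],.011),"outer near",P([(100,48),(400,45)],.011))
st=__import__('pickle').load(open('pics/t1.pkl','rb'))
# held carton near end top corners: expected at TCP frame
R=st['orientation'];p=st['position']
for h in(.028,.03,.034):
  for off in(.035,.03,.04):
    z=p[2]-h
    q=np.array([p+R@np.array([sx*.025,off-.055,h-.028-0.0]) for sx in(-1,1)]);print(h,off,np.round(proj(E,q)*k,1))
E
```

```text
A L,R floor [[ 0.5039 -0.2333]
 [ 0.5031 -0.173 ]]
A near edge top [[ 0.4812 -0.2318]
 [ 0.48   -0.1737]]
bottom slot: L/R floor, farEdge floor [[ 0.4261 -0.2951]
 [ 0.4244 -0.1747]
 [ 0.4575 -0.2381]
 [ 0.3973 -0.2362]] [[ 0.3982 -0.2351]]
C slot: far (x+) floor, left, right [[ 0.5201 -0.3546]
 [ 0.4364 -0.3811]
 [ 0.4356 -0.3222]] near [[ 0.401  -0.3415]]
outer right [[ 0.3891 -0.1685]
 [ 0.506  -0.1656]] outer near [[ 0.3923 -0.3313]
 [ 0.3892 -0.1998]]
0.028 0.035 [[310.5 354.3]
 [481.4 354.2]]
0.028 0.03 [[309.6 338.5]
 [482.1 338.4]]
0.028 0.04 [[311.4 369.8]
 [480.6 369.8]]
0.03 0.035 [[311.6 351.5]
 [480.4 351.4]]
0.03 0.03 [[310.8 335.8]
 [481.1 335.8]]
0.03 0.04 [[312.5 366.9]
 [479.6 366.8]]
0.034 0.035 [[313.8 346.2]
 [478.5 346.1]]
0.034 0.03 [[312.9 330.8]
 [479.2 330.7]]
0.034 0.04 [[314.6 361.3]
 [477.8 361.2]]
```

```bash
python3 - <<'E'
from h import *
move([.5035,-.204,.06],Rdown(np.radians(91.4)))
E
```

```text
shift [-0.0059 -0.004   0.0612] n 2 per [-0.0029 -0.002   0.0306]
rot [-1.04 -0.26 -0.54] n 1.0
```

Request:
carry_out:
  motion:
    - {"delta_pos":[-0.004,-0.004,0.02],"angular":[-1,0,-0.5],"claw":0.042}
    - {"delta_pos":[-0.003,-0.002,0.02],"angular":[0,0,0],"claw":0.042}
    - {"delta_pos":[0,0,0.015],"angular":[0,0,0],"claw":0.042}
    - {"delta_pos":[0,0,0],"angular":[0,0,0],"claw":0.042}
    - {"delta_pos":[0,0,0],"angular":[0,0,0],"claw":0.042}

```text
t: 29.83
position: [0.5034, -0.1976, 0.0619]
orientation: [[-0.03, 1.0, -0.001], [1.0, 0.03, 0.009], [0.009, -0.001, -1.0]]
ft_force: [0.2, -0.2, -1.5]
gripper_width: 0.0499
```

```bash
python3 - <<'E'
from h import *
st,im=snap("t2");print(st["position"],st["gripper_width"])
move([.5035,-.204,.045],Rdown(np.radians(91.4)))
E
```

```text
[ 0.50343123 -0.19756587  0.06188512] 0.04993176763226102
shift [-0.0068  0.      0.0167] n 1 per [-0.0068  0.      0.0167]
rot [-0.08 -0.55  0.35] n 1.0
```

View pics/t2.png

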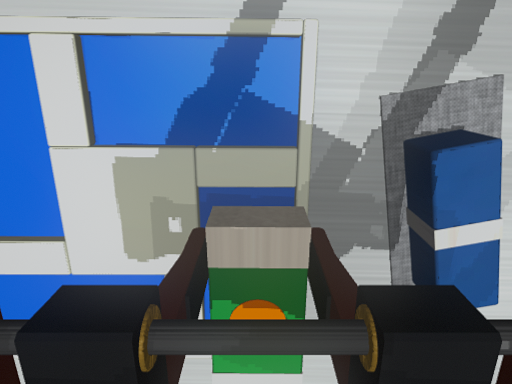

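Request:
carry_out:
  motion:
    - {"delta_pos":[-0.0075,0,0.006],"angular":[0,-0.5,0.3],"claw":0.042}
    - {"delta_pos":[0,0,0.006],"angular":[0,0,0],"claw":0.042}
    - {"delta_pos":[0,0,0.003],"angular":[0,0,0],"claw":0.042}

```text
t: 30.13
position: [0.5059, -0.2042, 0.0491]
orientation: [[-0.028, 1.0, 0.004], [1.0, 0.028, -0.002], [-0.002, 0.004, -1.0]]
ft_force: [-0.1, 0.7, -1.3]
gripper_width: 0.0498
```

```bash
python3 - <<'E'
from h import *
st,im=snap("t3");print(st["position"],st["gripper_width"])
move([.5035,-.204,.037],Rdown(np.radians(91.4)))
E
```

```text
[ 0.50592192 -0.20416715  0.04914027] 0.04982667057751435
shift [ 0.0003 -0.0022  0.0116] n 1 per [ 0.0003 -0.0022  0.0116]
rot [0.17 0.12 0.19] n 1.0
```

View pics/t3.png

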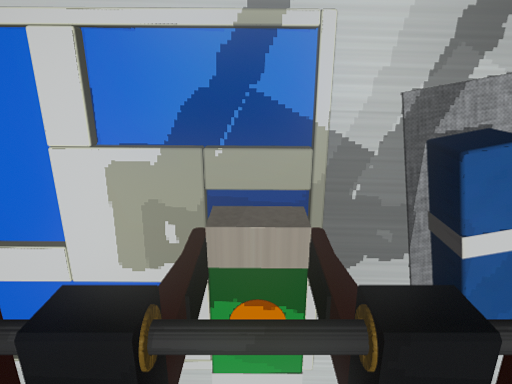

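Request:
carry_out:
  motion:
    - {"delta_pos":[0,-0.003,0.007],"angular":[0,0,0],"claw":0.042}
    - {"delta_pos":[0,-0.001,0.005],"angular":[0,0,0],"claw":0.042}

```text
t: 30.35
position: [0.5025, -0.2047, 0.0374]
orientation: [[-0.028, 1.0, 0.006], [1.0, 0.028, -0.003], [-0.003, 0.005, -1.0]]
ft_force: [-1.1, 0.3, -2.8]
gripper_width: 0.0496
```

Request:
carry_out:
  motion:
    - {"delta_pos":[0,0,0.003],"angular":[0.2,0,0],"claw":0.042}

```text
t: 30.43
position: [0.5026, -0.2048, 0.0363]
orientation: [[-0.027, 1.0, 0.003], [1.0, 0.027, -0.003], [-0.004, 0.003, -1.0]]
ft_force: [-10.2, 5.0, 29.6]
gripper_width: 0.0494
```

Request:
carry_out:
  motion:
    - {"delta_pos":[0,0,0],"angular":[0,0,0],"claw":0.065}
    - {"delta_pos":[0,0,0],"angular":[0,0,0],"claw":0.065}
    - {"delta_pos":[0,0,0],"angular":[0,0,0],"claw":0.065}
    - {"delta_pos":[0,0,0],"angular":[0,0,0],"claw":0.065}
    - {"delta_pos":[0,0,-0.03],"angular":[0,0,0],"claw":0.0878}
    - {"delta_pos":[0,0,-0.04],"angular":[0,0,0],"claw":0.0878}
    - {"delta_pos":[0.02,-0.01,-0.04],"angular":[0,0,0],"claw":0.0878}
    - {"delta_pos":[0.02,-0.01,-0.04],"angular":[0,0,0],"claw":0.0878}

```text
t: 31.1
position: [0.4782, -0.1675, 0.174]
orientation: [[-0.023, 1.0, -0.015], [1.0, 0.023, 0.004], [0.005, -0.015, -1.0]]
ft_force: [1.1, 0.7, 0.2]
gripper_width: 0.0868
```

```bash
python3 - <<'E'
from h import *
move([.55,.0,.24],Rdown(np.radians(90)))
E
```

```text
shift [ 0.1661  0.0746 -0.0663] n 5 per [ 0.0332  0.0149 -0.0133]
rot [-0.85 -0.25  1.32] n 1.0
```

Request:
carry_out:
  motion:
    - {"delta_pos":[0.033,0.015,-0.013],"angular":[-0.8,0,1.3],"claw":0.0878}
    - {"delta_pos":[0.033,0.015,-0.013],"angular":[0,0,0],"claw":0.0878}
    - {"delta_pos":[0.033,0.015,-0.013],"angular":[0,0,0],"claw":0.0878}
    - {"delta_pos":[0.033,0.015,-0.013],"angular":[0,0,0],"claw":0.0878}
    - {"delta_pos":[0.025,0.01,0],"angular":[0,0,0],"claw":0.0878}
    - {"delta_pos":[0,0,0],"angular":[0,0,0],"claw":0.0878}
    - {"delta_pos":[0,0,0],"angular":[0,0,0],"claw":0.0878}

```text
t: 31.68
position: [0.5517, -0.0026, 0.2421]
orientation: [[0.003, 1.0, 0.02], [1.0, -0.003, 0.0], [0.0, 0.02, -1.0]]
ft_force: [1.0, -0.3, -0.2]
gripper_width: 0.0878
```

```bash
python3 - <<'E'
from h import *
st,im=snap("c1");print(st["t"],st["position"],np.round(st["orientation"],3))
cv2.imwrite("pics/c1b.png",cv2.resize(im[:,:,::-1],None,fx=1.56,fy=1.56,interpolation=cv2.INTER_CUBIC))
E
```

```text
31.6833 [ 0.5516604  -0.00263639  0.2421402 ] [[ 0.003  1.     0.02 ]
 [ 1.    -0.003  0.   ]
 [ 0.     0.02  -1.   ]]
```

View pics/c1b.png

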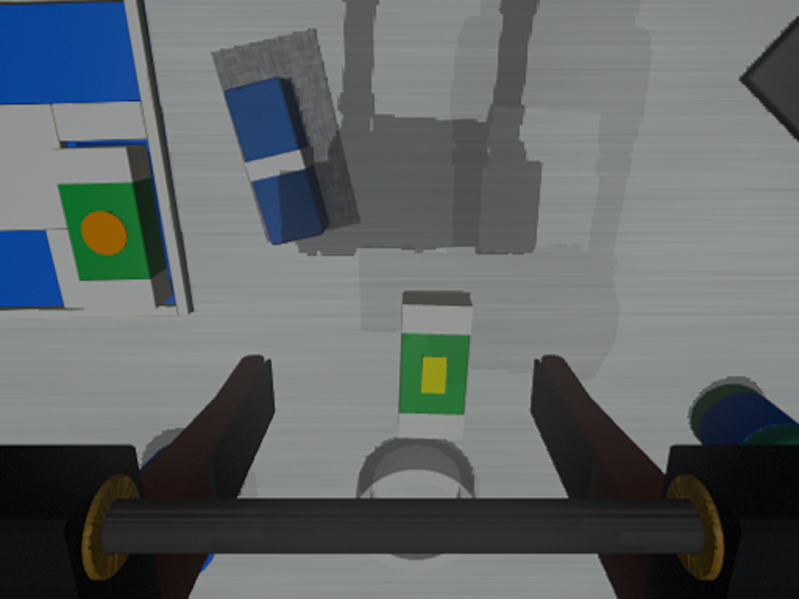

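```bash
python3 - <<'E'
from h import *
E=load("c1");k=1.56
f=lambda *p:(np.array(p)+.5)/k-.5
c=atz(E,np.array([f(433.5,375),f(402,305),f(472,306),f(464,437)]),.028);print(np.round(c,4))
m1=(c[1]+c[2])/2;d=c[0]-m1;yaw=np.degrees(np.arctan2(d[1],d[0]));e=c[2]-c[1];print(yaw,np.linalg.norm(d),np.degrees(np.arctan2(e[1],e[0])),np.linalg.norm(e))
R=Rdown(np.radians(88))
g=c[0]-.033*R[:,1];print(g);move([g[0],g[1],.07],R)
E
```

```text
[[ 0.6492  0.0223  0.028 ]
 [ 0.5936 -0.001   0.028 ]
 [ 0.5945  0.0489  0.028 ]
 [ 0.703   0.0469  0.028 ]]
-1.690954810831458 0.05513196639039418 88.9328399303478 0.049867349745426476
[0.61620419 0.02345633 0.028     ]
shift [0.0264 0.0613 0.173 ] n 5 per [0.0053 0.0123 0.0346]
rot [ 1.12 -0.07  1.81] n 1.0
```

Request:
carry_out:
  motion:
    - {"delta_pos":[0.006,0.015,0.034],"angular":[1.1,0,1.5],"claw":0.0878}
    - {"delta_pos":[0.006,0.015,0.034],"angular":[0,0,0],"claw":0.0878}
    - {"delta_pos":[0.006,0.015,0.034],"angular":[0,0,0],"claw":0.0878}
    - {"delta_pos":[0.006,0.015,0.034],"angular":[0,0,0],"claw":0.0878}
    - {"delta_pos":[0.002,0.003,0.02],"angular":[0,0,0],"claw":0.0878}
    - {"delta_pos":[0,0,0],"angular":[0,0,0],"claw":0.0878}
    - {"delta_pos":[0,0,0],"angular":[0,0,0],"claw":0.0878}

```text
t: 32.32
position: [0.6165, 0.0124, 0.0804]
orientation: [[0.041, 0.999, 0.001], [0.999, -0.041, -0.002], [-0.002, 0.001, -1.0]]
ft_force: [-0.2, 0.4, 0.8]
gripper_width: 0.0879
```

```bash
python3 - <<'E'
from h import *
st,im=snap("c2");print(st["position"])
move([.6162,.0235,.029],Rdown(np.radians(88.6)))
E
```

```text
[0.61647737 0.01235032 0.08044997]
shift [ 0.0114 -0.0006  0.0514] n 2 per [ 0.0057 -0.0003  0.0257]
rot [ 0.05  0.14 -0.97] n 1.0
```

View pics/c2.png

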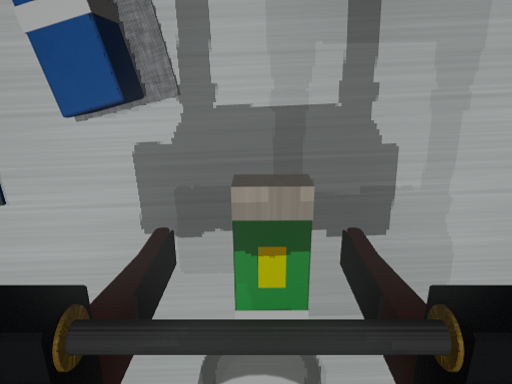

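Request:
carry_out:
  motion:
    - {"delta_pos":[0.007,0,0.026],"angular":[0,0,-1],"claw":0.0878}
    - {"delta_pos":[0.006,0,0.022],"angular":[0,0,0],"claw":0.0878}
    - {"delta_pos":[0,0,0],"angular":[0,0,0],"claw":0.0878}
    - {"delta_pos":[0,0,0],"angular":[0,0,0],"claw":0.0878}

```text
t: 32.7
position: [0.6198, 0.0215, 0.0415]
orientation: [[0.027, 1.0, 0.014], [1.0, -0.027, -0.004], [-0.003, 0.014, -1.0]]
ft_force: [0.2, 0.5, 1.1]
gripper_width: 0.0876
```

```bash
python3 - <<'E'
from h import *
move([.6162,.0235,.029],Rdown(np.radians(88.6)));print(ctrl.state()["position"])
E
```

```text
shift [ 0.0019 -0.0039  0.0124] n 1 per [ 0.0019 -0.0039  0.0124]
rot [ 0.79  0.19 -0.17] n 1.0
[0.61984007 0.02149909 0.04145902]
```

Request:
carry_out:
  motion:
    - {"delta_pos":[0.002,-0.006,0.012],"angular":[1.2,0,0],"claw":0.0878}
    - {"delta_pos":[0,0,0.002],"angular":[0,0,0],"claw":0.0878}

```text
t: 32.87
position: [0.6154, 0.0226, 0.0319]
orientation: [[0.029, 1.0, -0.002], [1.0, -0.029, -0.003], [-0.003, -0.002, -1.0]]
ft_force: [-0.6, -0.4, -1.3]
gripper_width: 0.0879
```

Request:
carry_out:
  motion:
    - {"delta_pos":[0,0,0.0],"angular":[0,0,0],"claw":0.042}
    - {"delta_pos":[0,0,0.0005],"angular":[0,0,0],"claw":0.042}
    - {"delta_pos":[0,0,0.0005],"angular":[0,0,0],"claw":0.042}
    - {"delta_pos":[0,0,0.0005],"angular":[0,0,0],"claw":0.042}
    - {"delta_pos":[0,0,0.0005],"angular":[0,0,0],"claw":0.042}
    - {"delta_pos":[0,0,0],"angular":[0,0,0],"claw":0.042}
    - {"delta_pos":[0,0,0],"angular":[0,0,0],"claw":0.042}
  grip_force: 30

```text
t: 33.45
position: [0.6175, 0.0217, 0.0345]
orientation: [[0.029, 1.0, 0.004], [1.0, -0.029, -0.004], [-0.004, 0.004, -1.0]]
ft_force: [-0.2, 0.4, -0.1]
gripper_width: 0.0497
```

Request:
carry_out:
  motion:
    - {"delta_pos":[0,0,-0.02],"angular":[0,0,0],"claw":0.042}
    - {"delta_pos":[0,-0.005,-0.03],"angular":[0,0,0],"claw":0.042}
    - {"delta_pos":[-0.01,-0.02,-0.03],"angular":[0,0,-1],"claw":0.042}
    - {"delta_pos":[-0.03,-0.03,-0.02],"angular":[0,0,-1],"claw":0.042}
    - {"delta_pos":[-0.035,-0.02,0],"angular":[0,0,-0.7],"claw":0.042}
    - {"delta_pos":[-0.036,-0.02,0],"angular":[0,0,0],"claw":0.042}
    - {"delta_pos":[-0.036,-0.02,0],"angular":[0,0,0],"claw":0.042}
    - {"delta_pos":[-0.036,-0.02,0],"angular":[0,0,0],"claw":0.042}

```text
t: 34.12
position: [0.4836, -0.1569, 0.1346]
orientation: [[-0.034, 0.999, -0.001], [0.999, 0.034, -0.003], [-0.003, -0.001, -1.0]]
ft_force: [0.1, -0.6, -1.1]
gripper_width: 0.0497
```

```bash
python3 - <<'E'
from h import *
move([.4257,-.349,.125],Rdown(np.radians(91.4)));st=ctrl.state();print(st["qpos"],st["gripper_width"])
E
```

```text
shift [-0.19   -0.0644  0.0103] n 5 per [-0.038  -0.0129  0.0021]
rot [-0.05  0.17  0.56] n 1.0
[-0.37857798 -0.15189935  1.65791878 -0.00314963  1.63521206 -1.98377478] 0.049718099595192675
```

Request:
carry_out:
  motion:
    - {"delta_pos":[-0.036,-0.012,0],"angular":[0,0,0.5],"claw":0.042}
    - {"delta_pos":[-0.036,-0.012,0],"angular":[0,0,0],"claw":0.042}
    - {"delta_pos":[-0.036,-0.012,0],"angular":[0,0,0],"claw":0.042}
    - {"delta_pos":[-0.036,-0.012,0],"angular":[0,0,0],"claw":0.042}
    - {"delta_pos":[-0.02,0,0],"angular":[0,0,0],"claw":0.042}
    - {"delta_pos":[0,0,0],"angular":[0,0,0],"claw":0.042}
    - {"delta_pos":[0,0,0],"angular":[0,0,0],"claw":0.042}

```text
t: 34.7
position: [0.4306, -0.3355, 0.1351]
orientation: [[-0.017, 1.0, -0.002], [1.0, 0.017, -0.005], [-0.005, -0.002, -1.0]]
ft_force: [0.0, -0.4, -0.8]
gripper_width: 0.0497
```

```bash
python3 - <<'E'
from h import *
st,im=snap("t4");print(st["t"],st["position"],np.round(st["orientation"],3),st["gripper_width"])
cv2.imwrite("pics/t4b.png",cv2.resize(im[:,:,::-1],None,fx=1.56,fy=1.56,interpolation=cv2.INTER_CUBIC))
E
```

```text
34.7 [ 0.43060928 -0.33546574  0.13513689] [[-0.017  1.    -0.002]
 [ 1.     0.017 -0.005]
 [-0.005 -0.002 -1.   ]] 0.049706267847050546
```

View pics/t4b.png

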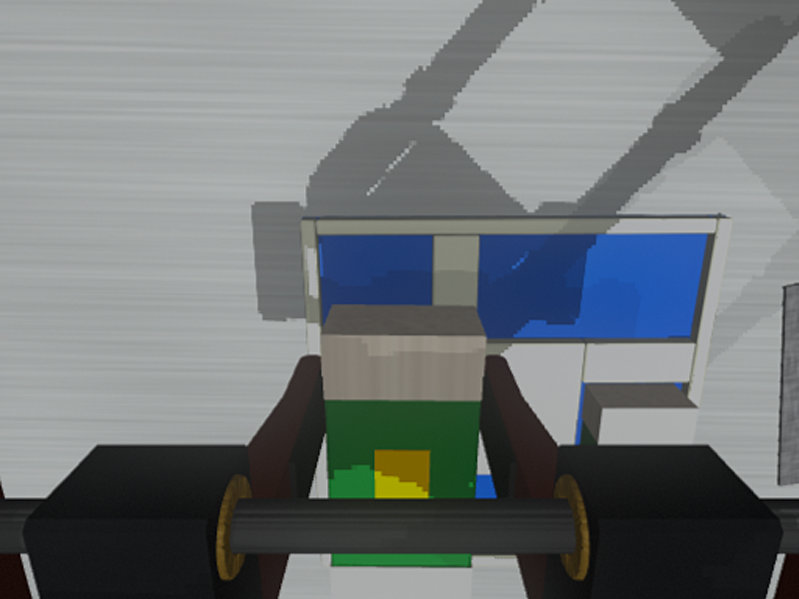

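```bash
python3 - <<'E'
from h import *
E=load("t4");k=1.56
f=lambda *p:(np.array(p)+.5)/k-.5
P=lambda pts,z:np.round(atz(E,np.array([f(*p) for p in pts]),z)[:,:2],4)
print("L,R floor",P([(320,270),(434,270)],.003),"near",P([(377,235),(600,235)],.011),"outer",P([(303,220),(728,217)],.011))
st=ctrl.state();p=st["position"]
top=p[2]-.0345+.028;c=atz(E,np.array([f(321,335),f(485,335)]),top);print("carton near end",c,np.linalg.norm(c[1]-c[0]), "off",p[0]-c[:,0].mean(),"lat",c[:,1].mean()-p[1])
E
```

```text
L,R floor [[ 0.4209 -0.3786]
 [ 0.4198 -0.3175]] near [[ 0.3998 -0.3477]
 [ 0.3978 -0.2342]] outer [[ 0.3927 -0.3851]
 [ 0.3875 -0.1711]]
carton near end [[ 0.40755366 -0.35873185  0.12853612]
 [ 0.40665032 -0.30909863  0.12853612]] 0.049641435870376845 off 0.023631106894191622 lat 0.0011948633091396488
```

```bash
python3 - <<'E'
from h import *
move([.428,-.3495,.06],Rdown(np.radians(91.4)))
E
```

```text
shift [-0.0139 -0.0028  0.0751] n 2 per [-0.007  -0.0014  0.0376]
rot [-0.13  0.32 -0.41] n 1.0
```

Request:
carry_out:
  motion:
    - {"delta_pos":[-0.007,-0.003,0.025],"angular":[0,0,-0.4],"claw":0.042}
    - {"delta_pos":[-0.007,0,0.025],"angular":[0,0,0],"claw":0.042}
    - {"delta_pos":[-0.002,0,0.015],"angular":[0,0,0],"claw":0.042}
    - {"delta_pos":[0,0,0.003],"angular":[0,0,0],"claw":0.042}
    - {"delta_pos":[0,0,0],"angular":[0,0,0],"claw":0.042}

```text
t: 35.17
position: [0.4313, -0.3459, 0.0666]
orientation: [[-0.032, 0.999, 0.001], [0.999, 0.032, -0.005], [-0.005, 0.001, -1.0]]
ft_force: [-0.2, 0.4, -0.5]
gripper_width: 0.0498
```

```bash
python3 - <<'E'
from h import *
move([.428,-.3495,.045],Rdown(np.radians(91.4)));print(ctrl.state()["position"])
E
```

```text
shift [-0.0033 -0.0035  0.0216] n 1 per [-0.0033 -0.0035  0.0216]
rot [0.06 0.31 0.45] n 1.0
[ 0.43133631 -0.34593335  0.06662826]
```

Request:
carry_out:
  motion:
    - {"delta_pos":[-0.004,-0.005,0.01],"angular":[0,0.3,0.4],"claw":0.042}
    - {"delta_pos":[-0.001,-0.001,0.008],"angular":[0,0,0],"claw":0.042}
    - {"delta_pos":[0,-0.001,0.004],"angular":[0,0,0],"claw":0.042}

```text
t: 35.42
position: [0.4264, -0.35, 0.0463]
orientation: [[-0.029, 1.0, 0.005], [1.0, 0.029, -0.002], [-0.002, 0.004, -1.0]]
ft_force: [0.1, 0.2, -1.4]
gripper_width: 0.0493
```

```bash
python3 - <<'E'
from h import *
st,im=snap("t5");cv2.imwrite("pics/t5b.png",im[:,:,::-1])
move([.428,-.3495,.0375],Rdown(np.radians(91.4)));print(ctrl.state()["position"])
E
```

```text
shift [0.0002 0.0021 0.0081] n 1 per [0.0002 0.0021 0.0081]
rot [0.19 0.08 0.23] n 1.0
[ 0.42586665 -0.34979771  0.04554696]
```

View pics/t5b.png

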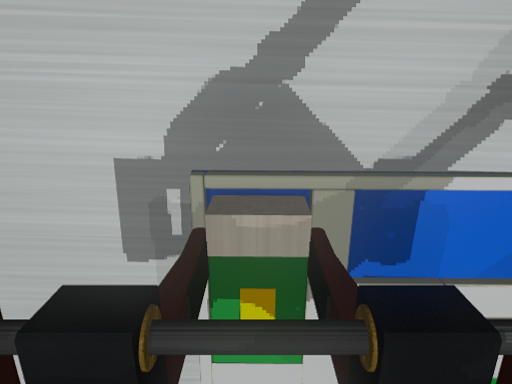

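Aligned with the compartment: its floor spans columns 205–312 and the carton end spans 208–309. Lowering.

Request:
carry_out:
  motion:
    - {"delta_pos":[0,0.001,0.006],"angular":[0,0,0],"claw":0.042}
    - {"delta_pos":[0,-0.001,0.004],"angular":[0,0,0],"claw":0.042}

```text
t: 35.63
position: [0.4269, -0.3502, 0.0373]
orientation: [[-0.028, 1.0, 0.006], [1.0, 0.028, -0.003], [-0.003, 0.006, -1.0]]
ft_force: [-3.9, 7.6, 21.8]
gripper_width: 0.0496
```

Request:
carry_out:
  motion:
    - {"delta_pos":[0,-0.001,0.003],"angular":[0.2,0,0],"claw":0.042}

```text
t: 35.72
position: [0.4269, -0.3502, 0.0372]
orientation: [[-0.028, 1.0, 0.005], [1.0, 0.028, -0.003], [-0.003, 0.005, -1.0]]
ft_force: [-5.0, 8.3, 25.4]
gripper_width: 0.0497
```

Request:
carry_out:
  motion:
    - {"delta_pos":[0,0,0],"angular":[0,0,0],"claw":0.062}
    - {"delta_pos":[0,0,0],"angular":[0,0,0],"claw":0.062}
    - {"delta_pos":[0,0,0],"angular":[0,0,0],"claw":0.062}
    - {"delta_pos":[0,0,0],"angular":[0,0,0],"claw":0.062}
    - {"delta_pos":[0,0,-0.03],"angular":[0,0,0],"claw":0.062}
    - {"delta_pos":[0,0,-0.04],"angular":[0,0,0],"claw":0.0878}
    - {"delta_pos":[0.02,0,-0.04],"angular":[0,0,-3],"claw":0.0878}
    - {"delta_pos":[0.036,0,-0.04],"angular":[0,0,-4],"claw":0.0878}

```text
t: 36.38
position: [0.42, -0.3015, 0.1725]
orientation: [[-0.147, 0.989, -0.007], [0.989, 0.147, 0.007], [0.008, -0.006, -1.0]]
ft_force: [1.7, 0.3, -0.1]
gripper_width: 0.0787
```

```bash
python3 - <<'E'
from h import *
move([.44,-.12,.23],Rdown(np.radians(102.4)))
E
```

```text
shift [ 0.1771  0.0461 -0.0564] n 5 per [ 0.0354  0.0092 -0.0113]
rot [-0.34 -0.47 -3.94] n 1.0
```

Request:
carry_out:
  motion:
    - {"delta_pos":[0.036,0.01,-0.012],"angular":[0,0,-4],"claw":0.0878}
    - {"delta_pos":[0.036,0.01,-0.012],"angular":[0,0,0],"claw":0.0878}
    - {"delta_pos":[0.036,0.01,-0.012],"angular":[0,0,0],"claw":0.0878}
    - {"delta_pos":[0.036,0.01,-0.012],"angular":[0,0,0],"claw":0.0878}
    - {"delta_pos":[0.02,0,0],"angular":[0,0,0],"claw":0.0878}
    - {"delta_pos":[0,0,0],"angular":[0,0,0],"claw":0.0878}
    - {"delta_pos":[0,0,0],"angular":[0,0,0],"claw":0.0878}

```text
t: 36.97
position: [0.4274, -0.1253, 0.2337]
orientation: [[-0.224, 0.975, 0.009], [0.975, 0.224, -0.0], [-0.002, 0.009, -1.0]]
ft_force: [-0.5, -0.2, -0.6]
gripper_width: 0.0878
```

```bash
python3 - <<'E'
from h import *
st,im=snap("b1");print(st["t"],st["position"],np.round(st["orientation"],3),st["gripper_width"])
cv2.imwrite("pics/b1b.png",cv2.resize(im[:,:,::-1],None,fx=1.56,fy=1.56,interpolation=cv2.INTER_CUBIC))
E
```

```text
36.9667 [ 0.42736545 -0.12528721  0.23371101] [[-0.224  0.975  0.009]
 [ 0.975  0.224 -0.   ]
 [-0.002  0.009 -1.   ]] 0.08783280195186184
```

View pics/b1b.png

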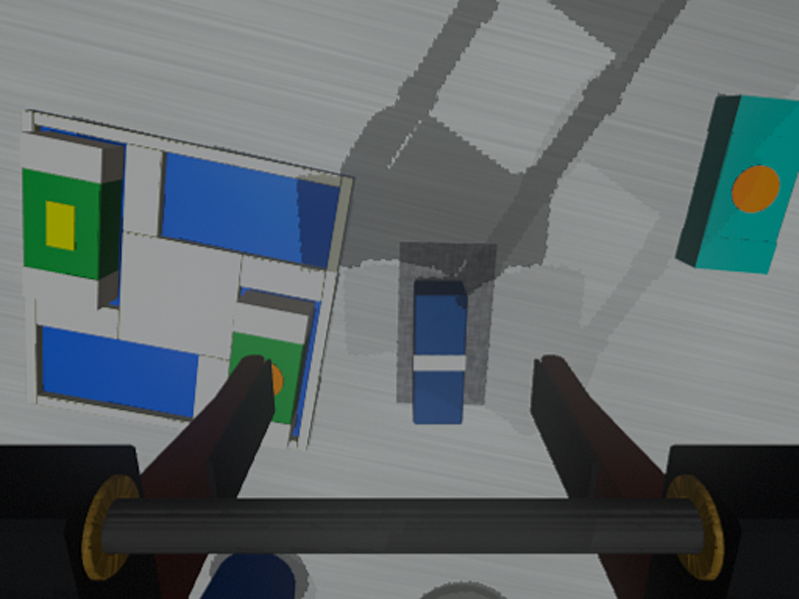

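```bash
python3 - <<'E'
from h import *
E=load("b1");k=1.56
f=lambda *p:(np.array(p)+.5)/k-.5
c=atz(E,np.array([f(414,295),f(467,295),f(463,424),f(414,424),f(439,363)]),.038);print(np.round(c,4))
cen=c[:4].mean(0);d=c[2:4].mean(0)-c[:2].mean(0);yaw=np.degrees(np.arctan2(d[1],d[0]));print(cen,yaw,np.linalg.norm(d))
R=Rdown(np.radians(yaw+90));g=cen-.035*R[:,1];print(g);move([g[0],g[1],.07],R)
E
```

```text
[[ 0.4509 -0.1105  0.038 ]
 [ 0.443  -0.0759  0.038 ]
 [ 0.5391 -0.053   0.038 ]
 [ 0.5471 -0.0877  0.038 ]
 [ 0.4957 -0.0819  0.038 ]]
[ 0.49502076 -0.08174388  0.038     ] 13.352052829068422 0.0988379957496202
[ 0.46096683 -0.08982656  0.038     ]
shift [0.0277 0.0395 0.1637] n 5 per [0.0055 0.0079 0.0327]
rot [ 0.48  0.11 -0.47] n 1.0
```

Request:
carry_out:
  motion:
    - {"delta_pos":[0.007,0.009,0.034],"angular":[0,0,-0.4],"claw":0.0878}
    - {"delta_pos":[0.007,0.009,0.034],"angular":[0,0,0],"claw":0.0878}
    - {"delta_pos":[0.007,0.009,0.034],"angular":[0,0,0],"claw":0.0878}
    - {"delta_pos":[0.007,0.009,0.034],"angular":[0,0,0],"claw":0.0878}
    - {"delta_pos":[0.002,0.003,0.014],"angular":[0,0,0],"claw":0.0878}
    - {"delta_pos":[0,0,0],"angular":[0,0,0],"claw":0.0878}

```text
t: 37.52
position: [0.4614, -0.0955, 0.0761]
orientation: [[-0.219, 0.976, 0.009], [0.976, 0.219, -0.005], [-0.006, 0.008, -1.0]]
ft_force: [-0.4, -0.6, 0.7]
gripper_width: 0.0877
```

```bash
python3 - <<'E'
from h import *
st,im=snap("b2");print(st["position"])
move([.461,-.0898,.026],Rdown(np.radians(103)))
E
```

```text
[ 0.46140799 -0.0955018   0.07609895]
shift [0.0063 0.0006 0.051 ] n 2 per [0.0031 0.0003 0.0255]
rot [ 0.43  0.38 -0.35] n 1.0
```

View pics/b2.png

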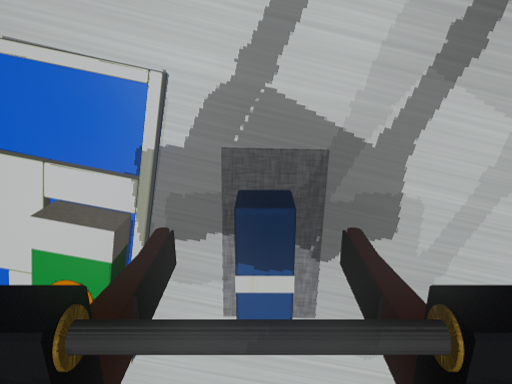

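Request:
carry_out:
  motion:
    - {"delta_pos":[0.004,0,0.022],"angular":[0.4,0.4,-0.3],"claw":0.07}
    - {"delta_pos":[0.004,0,0.022],"angular":[0,0,0],"claw":0.07}
    - {"delta_pos":[0,-0.002,0.006],"angular":[0,0,0],"claw":0.07}
    - {"delta_pos":[0,0,0],"angular":[0,0,0],"claw":0.07}

```text
t: 37.9
position: [0.4598, -0.0938, 0.0301]
orientation: [[-0.219, 0.976, 0.005], [0.976, 0.219, -0.002], [-0.003, 0.004, -1.0]]
ft_force: [-0.4, -0.6, 0.9]
gripper_width: 0.0704
```

```bash
python3 - <<'E'
from h import *
move([.461,-.0898,.026],Rdown(np.radians(103)));print(ctrl.state()["position"])
E
```

```text
shift [0.0037 0.002  0.0041] n 1 per [0.0037 0.002  0.0041]
rot [ 0.24  0.19 -0.34] n 1.0
[ 0.45979248 -0.09379863  0.03011944]
```

Request:
carry_out:
  motion:
    - {"delta_pos":[0.004,0.001,0.006],"angular":[0.3,0.2,-0.3],"claw":0.07}
    - {"delta_pos":[0,0,0.001],"angular":[0,0,0],"claw":0.03}
    - {"delta_pos":[0,0,0.0005],"angular":[0,0,0],"claw":0.03}
    - {"delta_pos":[0,0,0.0005],"angular":[0,0,0],"claw":0.03}
    - {"delta_pos":[0,0,0.0005],"angular":[0,0,0],"claw":0.03}
    - {"delta_pos":[0,0,0],"angular":[0,0,0],"claw":0.03}
    - {"delta_pos":[0,0,0],"angular":[0,0,0],"claw":0.03}
    - {"delta_pos":[0,0,0],"angular":[0,0,0],"claw":0.03}
  grip_force: 50

```text
t: 38.57
position: [0.4635, -0.0924, 0.0286]
orientation: [[-0.223, 0.975, 0.008], [0.975, 0.223, -0.003], [-0.005, 0.007, -1.0]]
ft_force: [-0.8, -0.1, -3.1]
gripper_width: 0.0356
```

```bash
python3 - <<'E'
from h import *
st,im=snap("b3");print(st["t"],st["position"],st["gripper_width"],st["orientation"],st["ft_force"])
E
```

```text
38.5667 [ 0.46351876 -0.09237806  0.02858419] 0.03560478116238887 [[-0.22251682  0.97489398  0.00824592]
 [ 0.97491602  0.22254932 -0.0032474 ]
 [-0.00500099  0.00731648 -0.99996073]] [-0.78067424 -0.05544282 -3.08502785]
```

View pics/b3.png

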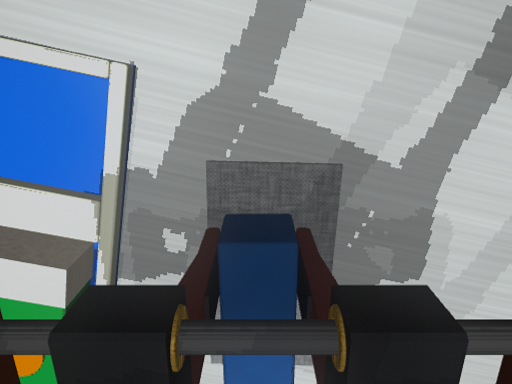

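Request:
carry_out:
  motion:
    - {"delta_pos":[0,0,-0.02],"angular":[0,0,0],"claw":0.03}
    - {"delta_pos":[0,0,-0.03],"angular":[0,0,0],"claw":0.03}
    - {"delta_pos":[0,0,-0.03],"angular":[0,0,0],"claw":0.03}
    - {"delta_pos":[0.02,0,-0.015],"angular":[0,0,0],"claw":0.03}
    - {"delta_pos":[0.036,0,0],"angular":[0,0,0],"claw":0.03}
    - {"delta_pos":[0.036,0,0],"angular":[0,0,0],"claw":0.03}
    - {"delta_pos":[0.036,0,0],"angular":[0,0,0],"claw":0.03}
    - {"delta_pos":[0.036,0,0],"angular":[0,0,-5],"claw":0.03}

```text
t: 39.28
position: [0.4225, 0.0681, 0.1222]
orientation: [[-0.295, 0.956, -0.003], [0.956, 0.295, -0.003], [-0.002, -0.004, -1.0]]
ft_force: [0.1, 0.2, -3.1]
gripper_width: 0.0358
```

Request:
carry_out:
  motion:
    - {"delta_pos":[0.036,0,0],"angular":[0,0,-7],"claw":0.03}
    - {"delta_pos":[0.036,0,0],"angular":[0,0,-7],"claw":0.03}
    - {"delta_pos":[0.03,0,0],"angular":[0,0,-7],"claw":0.03}
    - {"delta_pos":[0.02,0,0],"angular":[0,0,-7],"claw":0.03}
    - {"delta_pos":[0,0,0],"angular":[0,0,-5],"claw":0.03}
    - {"delta_pos":[0,0,0],"angular":[0,0,0],"claw":0.03}

```text
t: 39.78
position: [0.3605, 0.1869, 0.1188]
orientation: [[-0.789, 0.615, -0.01], [0.615, 0.789, -0.002], [0.007, -0.008, -1.0]]
ft_force: [0.5, -0.6, -3.5]
gripper_width: 0.0353
```

```bash
python3 - <<'E'
from h import *
st,im=snap("b4");print(st["t"],st["position"],st["gripper_width"],st["ft_force"])
move([.3963,.2543,.09],Rdown(np.radians(141)))
E
```

```text
39.7833 [0.36054698 0.18690861 0.11879384] 0.03529926451723582 [ 0.45382673 -0.59889543 -3.45437336]
shift [0.0136 0.0754 0.0282] n 2 per [0.0068 0.0377 0.0141]
rot [-0.45 -0.4   0.78] n 1.0
```

View pics/b4.png

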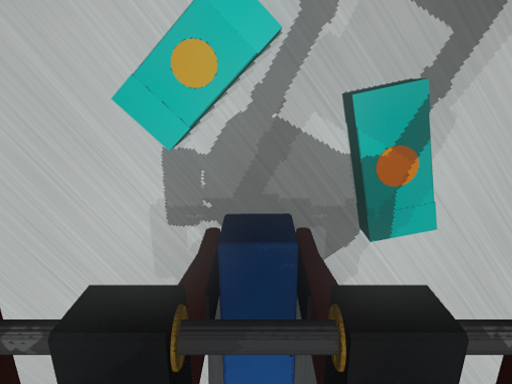

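Request:
carry_out:
  motion:
    - {"delta_pos":[0.008,0.03,0.012],"angular":[0,0,0.8],"claw":0.03}
    - {"delta_pos":[0.006,0.03,0.015],"angular":[0,0,0],"claw":0.03}
    - {"delta_pos":[0,0.005,0.022],"angular":[0,0,0],"claw":0.03}
    - {"delta_pos":[0,0,0.012],"angular":[0,0,0],"claw":0.03}
    - {"delta_pos":[0,0,0],"angular":[0,0,0],"claw":0.03}

```text
t: 40.25
position: [0.3936, 0.246, 0.0559]
orientation: [[-0.762, 0.648, -0.006], [0.648, 0.762, -0.002], [0.004, -0.006, -1.0]]
ft_force: [0.3, -0.6, -2.8]
gripper_width: 0.036
```

```bash
python3 - <<'E'
from h import *
st=ctrl.state();print(st["t"],st["position"])
move([.4574,.3298,.054],Rdown(np.radians(141)))
E
```

```text
40.25 [0.39361213 0.24598759 0.05585483]
shift [0.0057 0.1052 0.0013] n 3 per [0.0019 0.0351 0.0004]
rot [-0.33 -0.21 -1.36] n 1.0
```

Request:
carry_out:
  motion:
    - {"delta_pos":[0.002,0.035,-0.002],"angular":[-0.3,0,-1.4],"claw":0.03}
    - {"delta_pos":[0.002,0.035,0],"angular":[0,0,0],"claw":0.03}
    - {"delta_pos":[0.002,0.024,0],"angular":[0,0,0],"claw":0.03}
    - {"delta_pos":[0,0,0],"angular":[0,0,0],"claw":0.03}
    - {"delta_pos":[0,0,0],"angular":[0,0,0],"claw":0.03}

```text
t: 40.67
position: [0.4505, 0.3189, 0.054]
orientation: [[-0.766, 0.643, -0.011], [0.643, 0.766, -0.004], [0.005, -0.01, -1.0]]
ft_force: [0.6, -0.5, -2.9]
gripper_width: 0.0359
```

```bash
python3 - <<'E'
from h import *
st=ctrl.state();print(st["t"],st["position"],st["gripper_width"])
move([.4574,.3298,.04],Rdown(np.radians(141)))
im=read_camera("side");cv2.imwrite("pics/s6.png",cv2.resize(im[230:384,180:340,::-1],None,fx=4,fy=3.8,interpolation=cv2.INTER_CUBIC))
E
```

```text
40.6667 [0.45052131 0.31891302 0.05397633] 0.035913662728766976
shift [0.0017 0.0129 0.0139] n 1 per [0.0017 0.0129 0.0139]
rot [-0.59 -0.31 -1.01] n 1.0
```

View pics/s6.png

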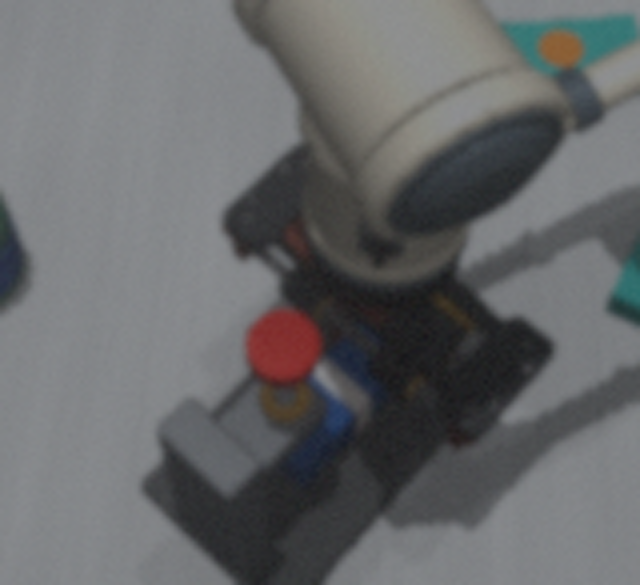

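Request:
carry_out:
  motion:
    - {"delta_pos":[0.002,0.014,0.002],"angular":[-0.6,-0.3,-1],"claw":0.03}
    - {"delta_pos":[0,0.001,0.005],"angular":[0,0,0],"claw":0.03}
    - {"delta_pos":[0,0,0.003],"angular":[0,0,0],"claw":0.03}

```text
t: 40.97
position: [0.459, 0.3288, 0.0455]
orientation: [[-0.774, 0.634, 0.002], [0.634, 0.774, 0.0], [-0.001, 0.001, -1.0]]
ft_force: [-0.4, -0.5, -2.5]
gripper_width: 0.0358
```

```bash
python3 - <<'E'
from h import *
st=ctrl.state();print(st["t"],st["position"],st["gripper_width"])
move([.4574,.3298,.036],Rdown(np.radians(141)))
E
```

```text
40.9667 [0.4590049  0.32880756 0.04553022] 0.03577737164969649
shift [ 0.0019 -0.0003  0.0095] n 1 per [ 0.0019 -0.0003  0.0095]
rot [ 0.08  0.06 -0.32] n 1.0
```

Request:
carry_out:
  motion:
    - {"delta_pos":[0.002,0,0.006],"angular":[0,0,-0.3],"claw":0.03}

```text
t: 41.05
position: [0.4578, 0.3293, 0.0403]
orientation: [[-0.776, 0.631, 0.003], [0.631, 0.776, 0.001], [-0.002, 0.002, -1.0]]
ft_force: [1.4, -0.8, -3.0]
gripper_width: 0.0357
```

Request:
carry_out:
  motion:
    - {"delta_pos":[0,0,0.003],"angular":[0,0,0],"claw":0.03}

```text
t: 41.13
position: [0.4573, 0.3293, 0.0385]
orientation: [[-0.776, 0.631, 0.003], [0.631, 0.776, 0.002], [-0.001, 0.004, -1.0]]
ft_force: [-8.8, -0.7, 15.0]
gripper_width: 0.0356
```

Request:
carry_out:
  motion:
    - {"delta_pos":[0,0,0.002],"angular":[0,0,0],"claw":0.03}

```text
t: 41.22
position: [0.4573, 0.3293, 0.0385]
orientation: [[-0.776, 0.631, 0.004], [0.631, 0.776, 0.004], [-0.001, 0.006, -1.0]]
ft_force: [-2.9, -1.2, 10.5]
gripper_width: 0.0356
```

Contact at the expected height. I'll release, back off and check.

Request:
carry_out:
  motion:
    - {"delta_pos":[0,0,0],"angular":[0,0,0],"claw":0.065}
    - {"delta_pos":[0,0,0],"angular":[0,0,0],"claw":0.065}
    - {"delta_pos":[0,0,0],"angular":[0,0,0],"claw":0.065}
    - {"delta_pos":[0,0,0],"angular":[0,0,0],"claw":0.065}
    - {"delta_pos":[0,0,0],"angular":[0,0,0],"claw":0.065}

```text
t: 41.63
position: [0.4574, 0.3283, 0.0411]
orientation: [[-0.774, 0.633, 0.008], [0.633, 0.774, 0.006], [-0.002, 0.01, -1.0]]
ft_force: [0.7, 0.9, 0.4]
gripper_width: 0.0637
```

Request:
carry_out:
  motion:
    - {"delta_pos":[0,-0.008,-0.015],"angular":[0,0,0],"claw":0.065}
    - {"delta_pos":[0,-0.02,-0.03],"angular":[0,0,0],"claw":0.065}
    - {"delta_pos":[0,-0.02,-0.04],"angular":[0,0,0],"claw":0.065}
    - {"delta_pos":[0,-0.02,-0.04],"angular":[0,0,0],"claw":0.0878}
    - {"delta_pos":[0,-0.01,-0.04],"angular":[0,0,0],"claw":0.0878}
    - {"delta_pos":[0,0,-0.04],"angular":[0,0,0],"claw":0.0878}
    - {"delta_pos":[0,0,-0.04],"angular":[0,0,0],"claw":0.0878}
    - {"delta_pos":[0,0,0],"angular":[0,0,0],"claw":0.0878}

```text
t: 42.3
position: [0.4019, 0.2627, 0.288]
orientation: [[-0.774, 0.633, -0.002], [0.633, 0.774, -0.001], [0.001, -0.002, -1.0]]
ft_force: [0.3, 0.7, 1.1]
gripper_width: 0.0872
```

```bash
python3 - <<'E'
from h import *
st,im=snap("f1");print(st["t"],st["position"],st["gripper_width"])
cv2.imwrite("pics/f1b.png",cv2.resize(im[:,:,::-1],None,fx=1.56,fy=1.56,interpolation=cv2.INTER_CUBIC))
a=read_camera("scene")[130:310,110:400];b=read_camera("side")[110:384,130:390]
cv2.imwrite("pics/f_sc.png",cv2.resize(a,None,fx=2.7,fy=2.7,interpolation=cv2.INTER_CUBIC)[:,:,::-1])
cv2.imwrite("pics/f_si.png",cv2.resize(b,None,fx=2.15,fy=2.15,interpolation=cv2.INTER_CUBIC)[:,:,::-1])
E
```

```text
42.3 [0.40191579 0.2626793  0.28804437] 0.08723293777570879
```

View pics/f1b.png

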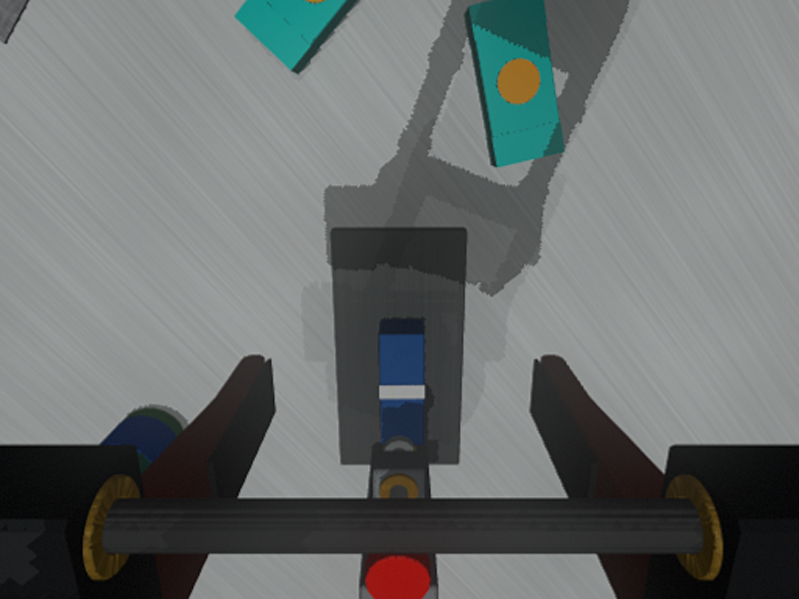

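View pics/f_sc.png

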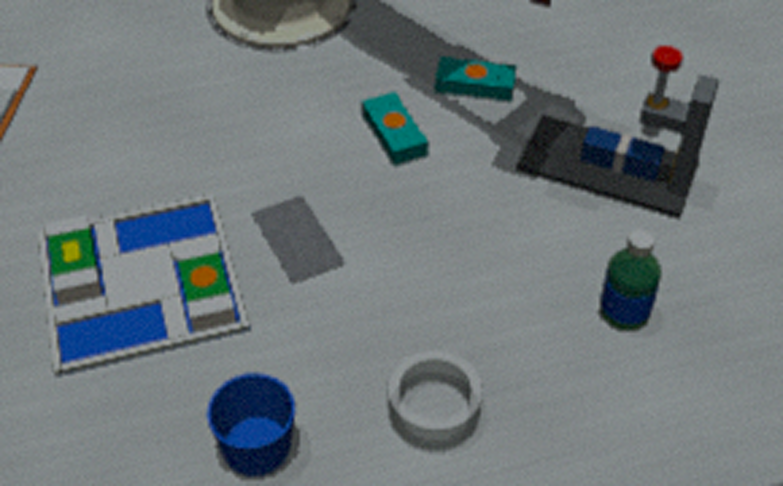

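View pics/f_si.png

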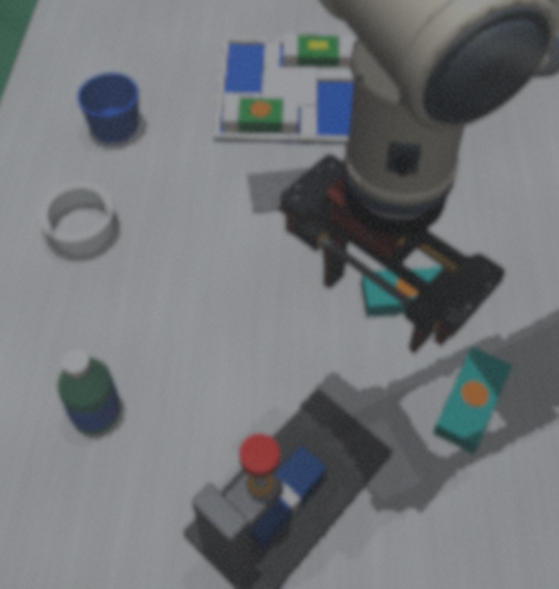

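```bash
python3 - <<'E'
from h import *
E=load("f1");k=1.56
f=lambda *p:(np.array(p)+.5)/k-.5
u=np.array([np.cos(np.radians(51)),np.sin(np.radians(51))]);v=np.array([-u[1],u[0]]);c0=np.array([.4687,.3438])
for p in [(380,333),(424,333),(402,392)]:
    q=atz(E,f(*p),.048)[0,:2]-c0;print(np.round([q@u,q@v],4))
im=read_camera("scene");cv2.imwrite("pics/f_full.png",cv2.resize(im,None,fx=1.5,fy=1.5)[:,:,::-1])
E
```

```text
[-0.035  -0.0154]
[-0.0347  0.0187]
[0.0161 0.0014]
```

View pics/f_full.png

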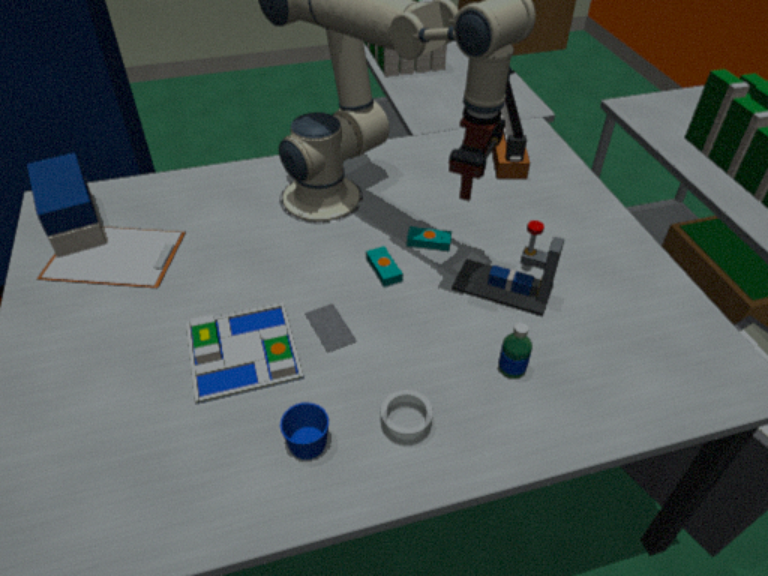

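```bash
python3 -c "
from bench import ctrl
print(ctrl.job_done())"
```

```text
the job is handed in; nothing more can be done
None
```

The job is done and handed in at about 42 s of the 210 s allowed.

1. **Setting block off:** I took it off the gauge and parked it on the grey pad.
2. **Gauging:** I laid the sample flat under the foot and pushed the knob down. It stopped after about 42 mm, the figure for a carton lying flat. I held it there for about 1.5 s at 10–11 N, and it sprang back up.
3. **Packing:** The sample and the only other green carton on the table are in two opposite compartments, one each, lengthwise.
4. **Setting block back:** It lies on the gauge plate under the foot, lengthwise along the gauge.

**Last checks:**
- The wrist picture showed both cartons flat inside their compartments, and the final scene picture agreed.
- The block measured about 16 mm ahead of the plate centre and about 1 mm off the gauge's centre line.
- The knob was up, nothing green was left loose, and the bottle, tub, tape roll and turquoise look-alikes looked unmoved.

**Disagreements and oddities:**
- The block was lying about 30° askew at the start. I put it back straight along the gauge, as the text describes, so its angle differs from how I found it.
- Setting the block on the pad gave a brief 53 N spike at the wrist, and it ended up about 12 mm past the pad's centre.
- Two-view heights for the plate and block came out up to about 12 mm off the stated ones. I used the stated heights, and contact during placing agreed with them to a millimetre or two.
- I saw no carton knocked aside and no grip slackening.

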